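# Fit the D cell in the training board's battery holder

## Robot

A 7-joint arm with a two-finger parallel gripper is mounted at the origin on the work surface. World frame = base frame: x ahead of the robot, y to its left, z up, the work surface at z = 0. Lengths are in m, angles in degrees, forces in N, time in s.
With the tool pointing down it reaches from about 0.425 to 1.025 m from the base axis. Payload 9.4 kg.
Tool frame: the origin (TCP) lies at the very end of the fingers, on their centre line; the grasp point (between the pads) lies 19 mm behind it; y points along the fingers, z is the direction in which the jaws open and shut, and the axes are right-handed (so a half turn about y gives the same grasp; the last joint's range is limited). The gripper opens to 85 mm and grips with 20 to 120 N. Pads are 22 mm wide; open, the fingers measure 114 mm over their backs; the gripper's body (76 mm by 85 mm) begins 54 mm behind the grasp point. The pads swing forward as they close: fully open they stand 13 mm farther back than shut.
Start: joints at [72.611, 34.337, -0.143, 91.639, 0.103, 54.024, -4.572], TCP at [0.163, -0.706, 0.231] pointing down, gripper open.
Joint ranges: [-147.43, 147.43], [-19.82, 112.94], [-74.19, 73.91], [6.32, 146.72], [-59.91, 239.91], [6.04, 106.73], [-150.56, 150.56]. Speed limits (degrees/s): [127.2, 127.2, 172.46, 172.46, 180, 180, 180].

## Interface

Orientations are given as [roll, pitch, yaw] about the fixed x, y, z axes, in that order (R = Rz(yaw) Ry(pitch) Rx(roll)).
In Python, from cell import sense, get_image, camera_model, job_done, find_in, landmark_of gives the robot as it stands. The module is installed in compiled form; this text tells all that it offers.
- The arm moves only by the tool send_rows, never from a script. Its argument "series" is a list of rows, each an object with "xyz": the shift along the tool's x, y, z in mm, a list of three; "turn": the turn, a rotation vector about the tool's x, y, z in rad, a list of three. In form: [{"xyz": [tx, ty, tz], "turn": [rx, ry, rz]}, ...]. A call has 1 to 8 rows; each row is the pose to reach, as a shift and turn from the pose commanded when the call began, along the tool's axes at that moment; what a row does not reach only later rows make up. A row lasts 1/12 s, in which the tool goes at most 41.7 mm and 7.16 degrees, less where a joint would pass 70% of its speed; a pose out of reach is approached as far as the arm can. A call with a gripper value outside its range is refused whole. "gripper" is the closure, from 0 (fully open) to 1 (shut), set as the call begins (left out, the last holds). The fingers move at their own pace and stop on an object; "grip_force" is the grip in N (left out, the last holds). Time passes only in rows, so rows that repeat a pose let the fingers close. It gives the time, the measured TCP pose, the force and the opening at its end, in the units of the state.
- sense(): the state, without advancing time (a new reading comes with each control period).
- get_image(name): name is "side" or "top" or "wrist"; returns the picture (400x640x3 uint8, red, green, blue); there is no depth.
- camera_model(name): a dict with "intrinsics" (3x3 intrinsics, pixels), "D" ([k1, k2, p1, p2, k3] as OpenCV has them; the pictures are not rectified), "rvec" (rotation vector, rad) and "tvec" (3), from world to camera coordinates, as OpenCV has them. Camera axes: x right, y down, z forward; pixel columns grow to the right and rows downward; lengths in m; the calibration is good to about 2 mm. A picture is of the moment at which its call begins: read the wrist's pose just before it. camera_model takes no time and is no camera call; for the wrist camera it gives the pose at the moment of the call.
- job_done(): hands the job in, once; it reports no verdict.
Trained networks look in the newest picture that a camera, given by its name, has taken for a name from the list of things; names that differ only in an ending like _2 or _b are one class to them, and where a whole thing is asked for, a point or a joint stands for the part that bears it (a point fixed in the world has none). Each returns a list of dicts, best first, with "conf" (0 to 1); they miss things now and then, are a little off and sometimes report something else, mostly with a low value. They report only what shows in the picture. A call takes as long as a camera call.
- find_in(camera, thing): "box" ([left, top, width, height] in pixels, round what is visible of it).
- landmark_of(camera, thing): "at" ([column, row] in pixels: a listed point, or the origin of a listed thing).
The state is a dict: "time_s": time; "qpos": joint angles; "joint_vel": joint speeds; "joint_torque": joint torques, N m; "position": TCP position; "tool_rot": TCP orientation; "ft_force": force on the tool from outside, world axes, zero at the start; "wrist_torque": the same for the moment, N m; "finger_gap": finger opening in m.
Only numpy, scipy, OpenCV 4.12 (cv2) and the standard library are available. Lean on these libraries where they do the work, as an engineer would, in place of code of your own. Each camera call takes 0.05 s, during which the arm holds its last target.

## Task

Take the orange D cell from the cell rack and fit it in the empty battery holder on the circuit board: with the button end held up, press the flat end firmly back into the coil spring, far enough for the button to clear the brass contact plate, then drop the button end in behind the plate. It must lie level and fully home with the spring holding it there, let go. Do not over-press the spring or force the cell in, and leave the blue cell and the tools on the table where they are.

Things in the scene. Friction and masses are not known exactly. Their poses are not given: they have to be found in the camera images.
- cell: the fresh D cell: orange cylinder, black band nearer its button end, 33 mm in diameter, 61 mm long with its steel button (10 mm across, 2 mm proud), about 140 g, lying in one of the rack's two troughs. Origin: the centre of the cylinder (flat face 30.5 mm to -x, button face 30.5 mm to +x). Its x axis runs along the cell towards the button, level at the start.
- cell_button (a point): centre of the face of the orange cell's button, 30.5 mm from the cell's centre; axes as the cell's.
- rack: grey fixed cell rack, 94 x 170 mm, two troughs along its x at y = -50 and +50 mm, one with the orange and one with the blue cell, buttons to +x. Lying cells' centres are 30.5 mm above the table. Pedestals are 30 mm wide (narrower than a cell), stops at the cell's ends 22 mm high, the plate beside them 5 mm: fingers fit on both sides of the cell. Origin: centre of the underside.
- board: fixed plywood circuit board, 160 x 270 x 12 mm; on it the black battery holder (along the board's x axis, at y = +55 mm), a knife switch and a lamp holder (around y = -65 mm, up to 90 mm above the table) and four binding posts at the corners (28 mm high, y = -115 and +115 mm). Origin: centre of the underside, on the table.
- seat (a point): nominal place of the fitted cell's centre, 36.5 mm above the table; axes as the board's, x along the holder from spring (-x) to brass plate (+x). The holder is screwed down through slots: it really stands up to 8 mm either way along x from here, unmeasured, so feel for the spring. Board top beside the holder: 24.5 mm below this point.
- plate (a point): nominal middle of the top edge of the brass plate's inner face (off by the same shift along x), 38 mm above the table, 18 mm above the trough floor the cell lies on. A fitted cell's button rests against it from the -x side; the seat is 30.5 mm to -x and 1.5 mm down. With the black wall behind it: 32 mm wide, 5.5 mm thick. The trough is 30 mm wide, 5 mm deep.
- spring (a point): nominal tip of the coil spring at rest (off by the same shift): a flat ring 12 mm across facing +x, 57 mm from the plate (the cell is 61); its wall 18 mm behind it, top 48 mm above the table. 2 N per mm. To clear the plate press it back with 12 to 14 N, button end raised about 20 degrees; over 16 N on the spring or 80 N on the holder is forcing. If friction hangs the cell up, press it home (15 N).
- spent_cell: the other D cell in the rack, used up, blue with a white band, same size; origin at its centre.
- pliers: combination pliers, yellow and black handles, 175 mm, lying on the table.
- cutters: side cutters, red and black handles, 150 mm, lying on the table.
- knife: black snap-off knife, 160 mm, lying on the table.
- green_knife: green snap-off knife, 160 mm, lying on the table.
- screwdriver: orange screwdriver, 180 mm, lying on the table.
- tape: roll of blue insulating tape, 66 mm across, 18 mm high, lying flat.
- meter: yellow and black multimeter, 150 x 78 x 36 mm, lying on its back.

How it is judged:
By the outcome, as a careful person would: the job done as asked, in the order asked, and still so for the second after the job is handed in, with the robot touching nothing.
It also fails if it takes over 64 s, if anything falls off the work surface, if the arm or the gripper's body presses on something with over 40 N, if the wrist force passes 120 N, or if a joint passes its speed limit or range.

## Working session

There is one attempt and no reset: what is moved stays moved. The work goes in short steps, Python scripts to look and compute and a tool call to move; the robot and the scene stay as the last step left them, time stands still between calls to the robot, and variables do not carry over. Pictures are saved under pics/ and viewed, and the job is handed in when it is done.

Besides the shell and the picture viewer there is one more tool, called in YAML: its name, and indented under it one key for each argument. send_rows: Moves the arm, as the interface text tells. Its arguments: {"type":"object","properties":{"series":{"type":"array"},"gripper":{"type":"number"},"grip_force":{"type":"number"}},"required":["series"]}

```bash
mkdir -p pics
python3 - <<'E'
from cell import *
import cv2
s=sense();print(s)
for c in ["side","top","wrist"]:
    im=get_image(c);cv2.imwrite(f"pics/{c}0.png",im[:,:,::-1])
    m=camera_model(c);print(c,m)
    for t in ["cell","cell_button","spent_cell","board","seat","plate","spring","rack"]:
        print(t,[ (round(r['conf'],2),[round(float(v),1) for v in r['at']]) for r in landmark_of(c,t)[:2]])
print(sense()['time_s'])
E
```

```text
{'time_s': 0.0, 'qpos': array([72.6121623 , 34.38654592, -0.14496861, 91.6811796 ,  0.10007973,
       54.0240145 , -4.57134734]), 'joint_vel': array([ 0.01370687,  0.03384911,  0.00828865, -0.03400162, -0.10407006,
        0.02996324,  0.12320325]), 'joint_torque': array([ 4.68942346e-05, -7.76440001e+01,  1.56519301e+00, -2.58008087e+01,
        1.24440913e-02,  9.00298735e-03,  5.35727452e-06]), 'position': array([ 0.16288768, -0.70597361,  0.23039   ]), 'tool_rot': array([-9.00913984e+01, -6.32701008e-03, -1.67004948e+02]), 'ft_force': array([-0.25974306, -0.07629597,  0.2797497 ]), 'wrist_torque': array([ 0.03213797, -0.00311503, -0.01136127]), 'finger_gap': 0.08561850068090143}
side {'intrinsics': array([[409.25814096,   0.        , 316.59999086],
       [  0.        , 409.25814096, 195.84997427],
       [  0.        ,   0.        ,   1.        ]]), 'D': array([-0.04068935,  0.        ,  0.        ,  0.        ,  0.        ]), 'rvec': array([ 0.10578491, -2.82080866,  1.26404328]), 'tvec': array([0.54934392, 0.06997384, 1.16029557])}
cell [(0.75, [306.5, 254.2]), (0.45, [231.8,
[... 717 characters left out ...]
 182.8])]
spent_cell [(0.69, [228.9, 196.8])]
board [(0.78, [355.8, 186.7]), (0.42, [228.3, 140.4])]
seat [(0.73, [343.2, 181.7])]
plate [(0.73, [343.5, 169.8]), (0.62, [258.4, 192.9])]
spring [(0.77, [338.9, 190.8])]
rack [(0.77, [244.6, 197.1])]
wrist {'intrinsics': array([[306.82973507,   0.        , 323.62951669],
       [  0.        , 306.82973507, 203.83445101],
       [  0.        ,   0.        ,   1.        ]]), 'D': array([-0.01807904,  0.        ,  0.        ,  0.        ,  0.        ]), 'rvec': array([-2.28427564,  1.81957742,  0.24715159]), 'tvec': array([-0.72574633, -0.03411184,  0.37837074])}
cell []
cell_button []
spent_cell []
board []
seat []
plate []
spring []
rack []
1.35
```

```bash
cat > h.py <<'E'
from cell import *
import cv2, numpy as np
from scipy.spatial.transform import Rotation as R
def und(m,p):
    return cv2.undistortPoints(np.array([[p]],float),m['intrinsics'],m['D'])[0,0]
def onz(m,p,z):
    u=und(m,p);Rm=R.from_rotvec(m['rvec']).as_matrix();c=-Rm.T@m['tvec'];d=Rm.T@np.array([u[0],u[1],1])
    return c+d*(z-c[2])/d[2]
def proj(m,P):
    return cv2.projectPoints(np.array(P,float).reshape(-1,3),m['rvec'],m['tvec'],m['intrinsics'],m['D'])[0][:,0]
def pose(s): return np.array(s['position']),R.from_euler('xyz',s['tool_rot'],degrees=True)
def rel(s,pos,rot):
    p,r=pose(s); return np.round(r.inv().apply(np.array(pos)-p)*1000,1),np.round((r.inv()*rot).as_rotvec(),4)
E
python3 - <<'E'
from h import *
a=cv2.imread('pics/top0.png');b=cv2.imread('pics/side0.png')
cv2.imwrite('pics/t0z.png',cv2.resize(a[100:280,180:440],None,fx=3,fy=3))
cv2.imwrite('pics/s0z.png',cv2.resize(b[90:330,200:440],None,fx=2.5,fy=2.5))
T=camera_model('top');S=camera_model('side')
for n,z,t,s in [("cell",.0305,(258.1,195.9),(306.5,254.2)),("but",.0305,(259.2,182.8),(293,256)),("spent",.0305,(228.9,196.8),(307.7,288.2)),("board",0,(355.8,186.7),(308.7,185.1)),("seat",.0365,(343.2,181.7),(297,186.5)),("plate",.038,(343.5,169.8),(291.2,183.1)),("spring",.0365,(338.9,190.8),(305.6,191.2)),("rack",0,(244.6,197.1),(305.9,278.2))]:
    print(n,onz(T,t,z).round(4),onz(S,s,z).round(4))
E
```

```text
cell [0.5572 0.1997 0.0305] [0.561  0.1885 0.0305]
but [0.5984 0.1965 0.0305] [0.5946 0.1967 0.0305]
spent [0.5547 0.2914 0.0305] [0.5477 0.2919 0.0305]
board [ 0.5877 -0.1077  0.    ] [ 0.5861 -0.119   0.    ]
seat [ 0.6003 -0.0664  0.0365] [ 0.6154 -0.0674  0.0365]
plate [ 0.6375 -0.0675  0.038 ] [ 0.6346 -0.0803  0.038 ]
spring [ 0.5719 -0.0529  0.0365] [ 0.5874 -0.0476  0.0365]
rack [0.5556 0.2469 0.    ] [0.5583 0.2406 0.    ]
```

View pics/t0z.png

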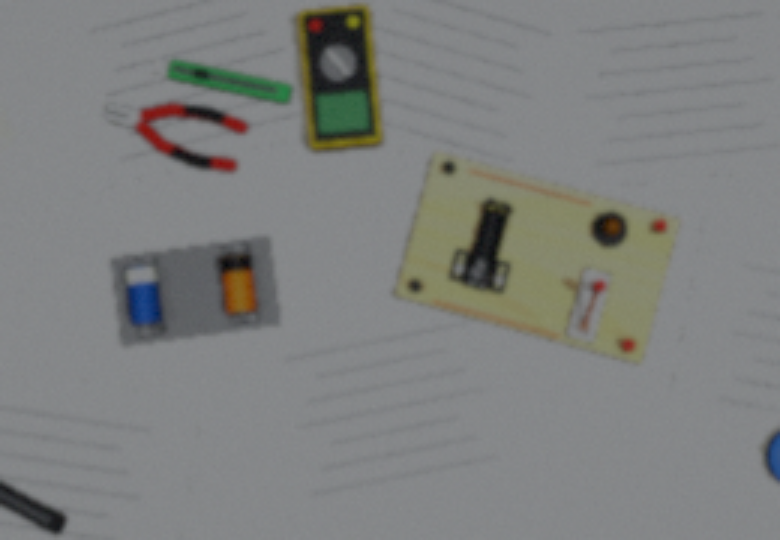

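View pics/s0z.png

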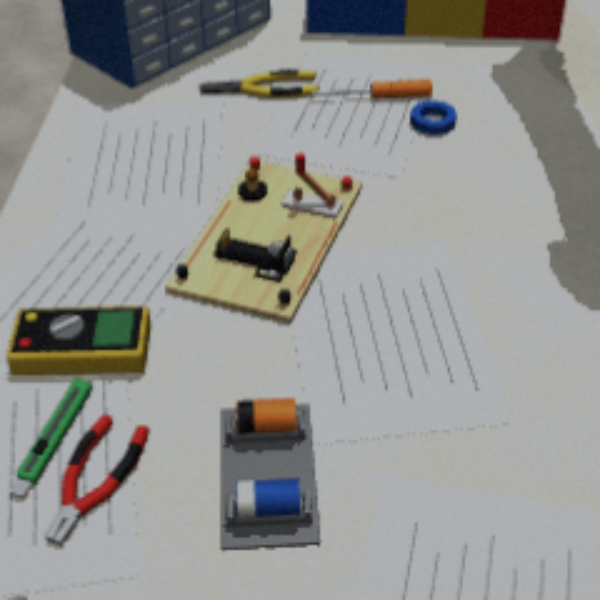

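View pics/top0.png

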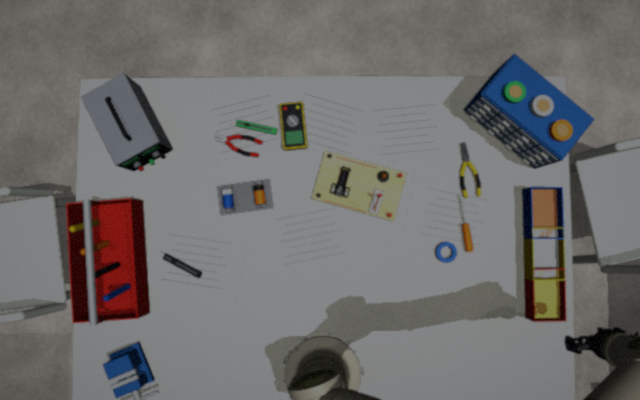

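Run:
```python
from h import *
T=camera_model('top');W=camera_model('wrist')
f=lambda p:(p[0]/3+180,p[1]/3+100)
B=np.array([onz(T,f(p),.012)[:2] for p in [(435,153),(680,218),(640,362),(393,297)]])
K=np.array([onz(T,f(p),.005)[:2] for p in [(111,258),(270,237),(280,325),(122,345)]])
for n,Q in(("board",B),("rack",K)):
    # order: +x+y, +x-y, -x-y, -x+y
    ex=(Q[0]+Q[1]-Q[2]-Q[3]); ey=(Q[0]+Q[3]-Q[1]-Q[2])
    print(n,Q.mean(0).round(4),np.degrees(np.arctan2(ex[1],ex[0])),np.degrees(np.arctan2(-ey[0],ey[1])),np.linalg.norm(ex)/2,np.linalg.norm(ey)/2)
# camera in tool
s=sense();p,r=pose(s)
Rm=R.from_rotvec(W['rvec']);c=-Rm.inv().apply(W['tvec'])
print("cam in tool",r.inv().apply(c-p).round(4),(r.inv()*Rm.inv()).as_matrix().round(3))
yaw0=-14
for y in(yaw0,yaw0+180): print(y,rel(s,[0.56,-0.06,0.30],R.from_euler('xyz',[-90,0,y],degrees=True)))
```

```text
board [ 0.5897 -0.1171] -16.273253218065026 -15.054071085552922 0.15862029172465514 0.26808807247428745
rack [0.5554 0.2441] 7.305667317600633 7.191797841488641 0.09372287242599783 0.16980594466413598
cam in tool [-0.067  -0.1424  0.0009] [[ 0.001  0.964  0.267]
 [ 0.    -0.267  0.964]
 [ 1.    -0.001 -0.   ]]
-14 (array([-532.1,  -68.7, -540.6]), array([ 0.    , -2.6705,  0.    ]))
166 (array([-532.1,  -68.7, -540.6]), array([-0.    ,  0.4711,  0.    ]))
```

Run:
```python
from h import *
s=sense();print(rel(s,[0.61,-0.066,0.16],R.from_euler('xyz',[-90,0,164.5],degrees=True)))
```

```text
(array([-579.5,   71.3, -523.5]), array([-0.    ,  0.4973,  0.    ]))
```

send_rows:
  series:
    - {"xyz": [-290,20,-262],"turn": [0,0.25,0]}
    - {"xyz": [-290,20,-262],"turn": [0,0.25,0]}
    - {"xyz": [-290,20,-262],"turn": [0,0.25,0]}
    - {"xyz": [-290,20,-262],"turn": [0,0.25,0]}
    - {"xyz": [-290,20,-262],"turn": [0,0.25,0]}
    - {"xyz": [-290,20,-262],"turn": [0,0.25,0]}
    - {"xyz": [-290,20,-262],"turn": [0,0.25,0]}
    - {"xyz": [-290,20,-262],"turn": [0,0.25,0]}
  gripper: 0

```text
time_s: 2.02
position: [0.3544, -0.4318, 0.2145]
tool_rot: [-90.0, 0.0, 178.7]
ft_force: [-0.1, 0.5, 0.5]
finger_gap: 0.0854
```

Run:
```python
from h import *
s=sense();print(s['position'],s['tool_rot'],s['qpos'].round(1),rel(s,[0.61,-0.066,0.16],R.from_euler('xyz',[-90,0,164.5],degrees=True)))
```

```text
[ 0.35438784 -0.43182563  0.21445365] [-8.99720810e+01  2.87204128e-02  1.78660309e+02] [ 42.7  24.1   2.9 114.8  -1.8  41.  -44.6] (array([-247. ,   54.4, -371.7]), array([-0.0004,  0.2471, -0.0006]))
```

send_rows:
  series:
    - {"xyz": [-247,54,-372],"turn": [0,0.247,0]}
    - {"xyz": [-247,54,-372],"turn": [0,0.247,0]}
    - {"xyz": [-247,54,-372],"turn": [0,0.247,0]}
    - {"xyz": [-247,54,-372],"turn": [0,0.247,0]}
    - {"xyz": [-247,54,-372],"turn": [0,0.247,0]}
    - {"xyz": [-247,54,-372],"turn": [0,0.247,0]}
    - {"xyz": [-247,54,-372],"turn": [0,0.247,0]}
    - {"xyz": [-247,54,-372],"turn": [0,0.247,0]}

```text
time_s: 2.68
position: [0.544, -0.1602, 0.1742]
tool_rot: [-90.0, 0.0, 164.5]
ft_force: [1.8, -0.1, 0.3]
finger_gap: 0.0854
```

Run:
```python
from h import *
s=sense();print(s['position'],s['tool_rot'],s['qpos'].round(1),rel(s,[0.61,-0.066,0.16],R.from_euler('xyz',[-90,0,164.5],degrees=True)))
```

```text
[ 0.54399091 -0.16019034  0.17420252] [-8.99992871e+01  3.23537203e-02  1.64526189e+02] [  6.2  27.8   6.4 116.1  -5.1  36.3 -89.6] (array([ -38.5,   14.2, -108.4]), array([-0.    ,  0.0005, -0.0006]))
```

send_rows:
  series:
    - {"xyz": [-38,14,-108],"turn": [0,0,0]}
    - {"xyz": [-38,14,-108],"turn": [0,0,0]}
    - {"xyz": [-38,14,-108],"turn": [0,0,0]}
    - {"xyz": [-38,14,-108],"turn": [0,0,0]}
    - {"xyz": [-38,14,-108],"turn": [0,0,0]}

```text
time_s: 3.1
position: [0.6091, -0.0657, 0.1597]
tool_rot: [-90.0, -0.0, 164.8]
ft_force: [-0.4, -0.7, -0.1]
finger_gap: 0.0856
```

Run:
```python
from h import *
s=sense();print(s['position'],s['tool_rot'],s['joint_vel'].round(2))
W=camera_model('wrist');im=get_image('wrist');cv2.imwrite('pics/w1.png',im[:,:,::-1])
for t,z in [("board",0),("seat",.0365),("plate",.038),("spring",.0365)]:
    for q in landmark_of('wrist',t)[:2]: print(t,round(q['conf'],2),np.round(q['at'],1),onz(W,q['at'],z).round(4))
```

```text
[ 0.60913434 -0.06571614  0.15967653] [-9.00234948e+01 -2.36829063e-02  1.64758981e+02] [ 2.68 -1.13  2.47  1.87  0.51  0.14  0.63]
board 0.74 [378.9 194.9] [ 0.5877 -0.1187 -0.    ]
seat 0.63 [324.8 201.3] [ 0.6051 -0.0665  0.0365]
seat 0.31 [322.9 169. ] [ 0.6337 -0.0726  0.0365]
plate 0.91 [322.7 167.9] [ 0.6349 -0.0727  0.038 ]
spring 0.73 [321.7 231.6] [ 0.578  -0.0562  0.0365]
```

View pics/w1.png

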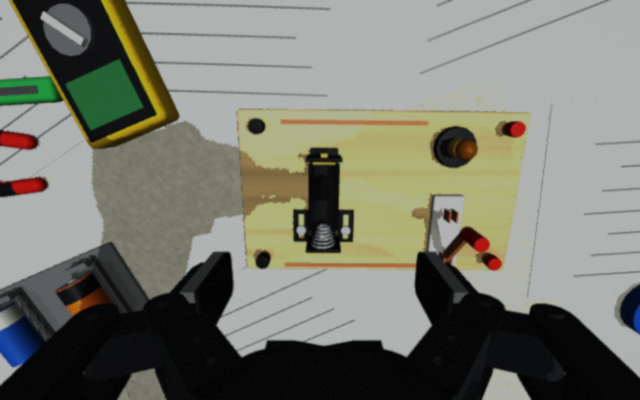

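Run:
```python
from h import *
a=cv2.imread('pics/w1.png')
cv2.imwrite('pics/w1z.png',cv2.resize(a[140:260,270:380],None,fx=5,fy=5,interpolation=cv2.INTER_CUBIC))
cv2.imwrite('pics/w1c.png',np.vstack([np.hstack([cv2.resize(a[y-15:y+15,x-15:x+15],None,fx=9,fy=9) for x,y in r]) for r in([(237,110),(530,113)],[(247,269),(508,269)])]))
```

```text
(no output)
```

View pics/w1z.png

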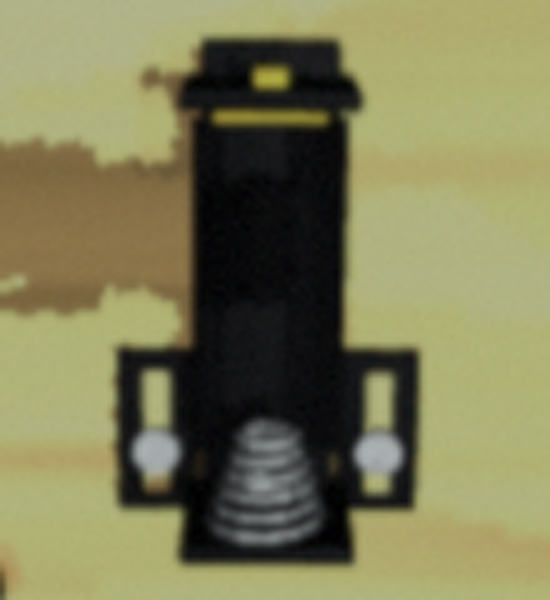

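View pics/w1c.png

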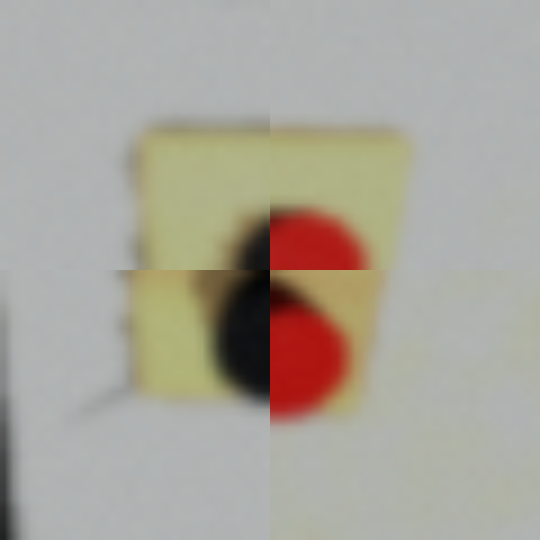

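Run:
```python
from h import *
W=camera_model('wrist')
Q=np.array([onz(W,p,.012)[:2] for p in [(237.7,109.8),(530.3,113.0),(503,269.8),(247,267.3)]])
ex=(Q[0]+Q[1]-Q[2]-Q[3]); ey=(Q[0]+Q[3]-Q[1]-Q[2])
print(Q.mean(0).round(4),np.degrees(np.arctan2(ex[1],ex[0])),np.degrees(np.arctan2(-ey[0],ey[1])),np.linalg.norm(ex)/2,np.linalg.norm(ey)/2)
o=Q.mean(0);yaw=-np.radians(15.5)
yaw=np.arctan2(ex[1]-ey[0]*2.8,ex[0]+ey[1]*2.8);print(np.degrees(yaw))
c,s=np.cos(yaw),np.sin(yaw);Rb=np.array([[c,-s],[s,c]])
f=lambda x,y:(x/5+270,y/5+140)
for n,p,z in [("plate inner top",f(271,125),.038),("plL",f(212,125),.038),("plR",f(330,125),.038),("wall back top",f(267,562),.048),("spring ringtop",f(268,418),.0425),("wall top far edge",f(271,80),.038),("troughL",f(193,200),.025),("troughR",f(345,200),.025)]:
    P=onz(W,p,z);print(n,P.round(4),"board:",(Rb.T@(P[:2]-o)*1000).round(1))
```

```text
[ 0.5884 -0.1226] -16.16679976188153 -16.28443418301825 0.1581288894569888 0.26854439498322213
-16.263994286290398
plate inner top [ 0.6354 -0.0791  0.038 ] board: [33. 55.]
plL [ 0.6382 -0.0693  0.038 ] board: [32.9 65.2]
plR [ 0.6327 -0.0889  0.038 ] board: [33.1 44.7]
wall back top [ 0.5609 -0.0574  0.048 ] board: [-44.6  54.9]
spring ringtop [ 0.5855 -0.0645  0.0425] board: [-19.1  55. ]
wall top far edge [ 0.6429 -0.0812  0.038 ] board: [40.7 55. ]
troughL [ 0.6242 -0.061   0.025 ] board: [17.1 69.1]
troughR [ 0.6166 -0.088   0.025 ] board: [17.4 41.1]
```

```bash
cat >> h.py <<'E'
import pickle
def shot(c,n):
    s=sense();m=camera_model(c);im=get_image(c);cv2.imwrite(f'pics/{n}.png',im[:,:,::-1]);pickle.dump((s,m),open(f'pics/{n}.pkl','wb'));return im,m,s
E
python3 - <<'E'
from h import *
im,m,s=shot('wrist','w2');print(s['position'],s['tool_rot'],s['joint_vel'].round(2),s['time_s'])
a=cv2.imread('pics/w2.png');b=cv2.imread('pics/w1.png')
g=lambda x:cv2.cvtColor(x,cv2.COLOR_BGR2GRAY).astype(np.float32)[100:280,230:540]
print(cv2.phaseCorrelate(g(b),g(a)))
for t,z in [("board",0),("seat",.0365),("plate",.038),("spring",.0365)]:
    for q in landmark_of('wrist',t)[:2]: print(t,round(q['conf'],2),np.round(q['at'],1),onz(m,q['at'],z).round(4))
cv2.imwrite('pics/w2z.png',cv2.resize(a[140:260,270:380],None,fx=5,fy=5,interpolation=cv2.INTER_CUBIC))
E
```

```text
[ 0.60773065 -0.06987043  0.16054405] [-8.99713091e+01  8.71481604e-03  1.64379804e+02] [ 0.07  0.03 -0.25 -0.13 -0.09  0.07 -0.09] 3.35
((-0.21520720113105085, 0.24063020371767152), 0.1749143185880449)
board 0.9 [372.7 192.4] [ 0.59   -0.1175  0.    ]
seat 0.62 [319.4 200.6] [ 0.6055 -0.0662  0.0365]
plate 0.56 [319.2 168.7] [ 0.6335 -0.074   0.038 ]
spring 0.93 [317.3 227.6] [ 0.5813 -0.0573  0.0365]
```

View pics/w2z.png

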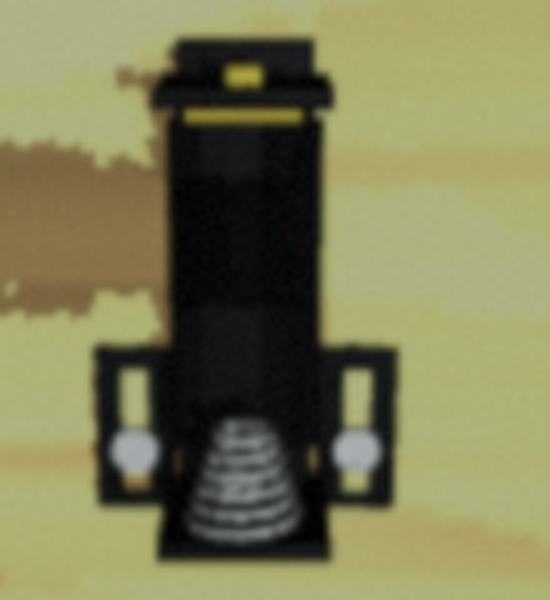

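View pics/w2.png

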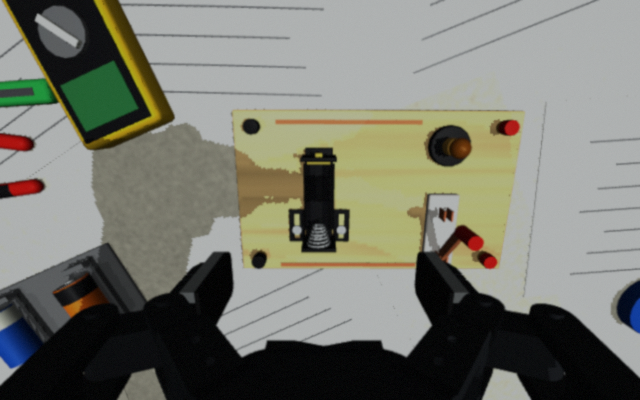

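Run:
```python
from h import *
a=cv2.imread('pics/w2.png')
cv2.imwrite('pics/w2c.png',np.vstack([np.hstack([cv2.resize(a[y-15:y+15,x-15:x+15],None,fx=9,fy=9) for x,y in r]) for r in([(232,110),(525,111)],[(242,268),(502,268)])]))
```

```text
(no output)
```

View pics/w2c.png

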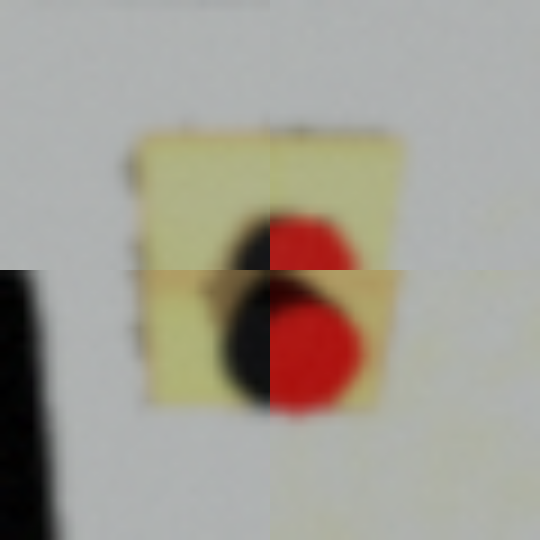

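Run:
```python
from h import *
s0,W=pickle.load(open('pics/w2.pkl','rb'))
print(s0['position'],s0['tool_rot'])
Q=np.array([onz(W,p,.012)[:2] for p in [(232.3,110.),(524.9,111.3),(499.6,268.3),(243.4,268.1)]])
ex=(Q[0]+Q[1]-Q[2]-Q[3]); ey=(Q[0]+Q[3]-Q[1]-Q[2])
o=Q.mean(0);print(o.round(4),np.degrees(np.arctan2(ex[1],ex[0])),np.degrees(np.arctan2(-ey[0],ey[1])),np.linalg.norm(ex)/2,np.linalg.norm(ey)/2)
yaw=np.arctan2(ex[1]-ey[0],ex[0]+ey[1]);print(np.degrees(yaw))
c,s=np.cos(yaw),np.sin(yaw);Rb=np.array([[c,-s],[s,c]])
f=lambda x,y:(x/5+270,y/5+140)
for n,p,z in [("plate inner top",f(243,125),.038),("plL",f(183,125),.038),("plR",f(303,125),.038),("wall back top",f(244,560),.048),("spring ringtop",f(245,418),.0425),("troughL",f(170,200),.025),("troughR",f(322,200),.025)]:
    P=onz(W,p,z);print(n,P.round(4),"board:",(Rb.T@(P[:2]-o)*1000).round(1))
# top check
T=camera_model('top')
print(onz(T,(343.2,181.7),.0365))
```

```text
[ 0.60773065 -0.06987043  0.16054405] [-8.99713091e+01  8.71481604e-03  1.64379804e+02]
[ 0.5901 -0.1184] -15.717871890388837 -15.824129696096636 0.1583588612770886 0.26832472170094385
-15.78469329820907
plate inner top [ 0.6367 -0.0744  0.038 ] board: [32.9 55. ]
plL [ 0.6395 -0.0644  0.038 ] board: [32.9 65.4]
plR [ 0.6339 -0.0844  0.038 ] board: [32.9 44.6]
wall back top [ 0.5624 -0.0535  0.048 ] board: [-44.3  54.9]
spring ringtop [ 0.5866 -0.0605  0.0425] board: [-19.1  54.7]
troughL [ 0.6253 -0.057   0.025 ] board: [17.1 68.7]
troughR [ 0.6177 -0.0839  0.025 ] board: [17.2 40.7]
[ 0.60033923 -0.06643716  0.0365    ]
```

Run:
```python
from h import *
s=sense();print(rel(s,[0.562,.1945,0.16],R.from_euler('xyz',[-90,0,187.2],degrees=True)))
```

```text
(array([ 115.1,    0.4, -241.3]), array([-0.000e+00, -3.969e-01, -3.000e-04]))
```

send_rows:
  series:
    - {"xyz": [16,0,-34],"turn": [0,-0.06,0]}
    - {"xyz": [33,0,-69],"turn": [0,-0.12,0]}
    - {"xyz": [49,0,-103],"turn": [0,-0.18,0]}
    - {"xyz": [66,0,-138],"turn": [0,-0.24,0]}
    - {"xyz": [82,0,-172],"turn": [0,-0.3,0]}
    - {"xyz": [99,0,-207],"turn": [0,-0.36,0]}
    - {"xyz": [115,0,-241],"turn": [0,-0.397,0]}
    - {"xyz": [115,0,-241],"turn": [0,-0.397,0]}

```text
time_s: 4.27
position: [0.5599, 0.204, 0.1603]
tool_rot: [-90.3, 0.0, -172.1]
ft_force: [0.1, 0.7, -0.6]
finger_gap: 0.0854
```

send_rows:
  series:
    - {"xyz": [0,0,0],"turn": [0,0,0]}
    - {"xyz": [0,0,0],"turn": [0,0,0]}
    - {"xyz": [0,0,0],"turn": [0,0,0]}

```text
time_s: 4.52
position: [0.5622, 0.1931, 0.1602]
tool_rot: [-90.0, -0.0, -172.9]
ft_force: [0.1, -0.3, 0.3]
finger_gap: 0.0856
```

Run:
```python
from h import *
im,m,s=shot('wrist','w3');print(s['position'],s['tool_rot'],s['joint_vel'].round(2),s['time_s'],s['qpos'].round(1),s['ft_force'])
a=cv2.imread('pics/w3.png')
for t,z in [("cell",.0305),("cell_button",.0305),("spent_cell",.0305),("rack",0)]:
    for q in landmark_of('wrist',t)[:2]: print(t,round(q['conf'],2),np.round(q['at'],1),onz(m,q['at'],z).round(4))
    print(t,find_in('wrist',t)[:1])
cv2.imwrite('pics/w3z.png',cv2.resize(a[130:270,240:400],None,fx=4,fy=4,interpolation=cv2.INTER_CUBIC))
```

```text
[0.56222823 0.19309153 0.16022358] [-8.99502408e+01 -1.22903717e-03 -1.72867727e+02] [ 0.61 -0.03 -0.02 -0.07 -0.03  0.09 -0.14] 4.5167 [ -25.6   30.4    1.7  113.    -1.4   36.6 -105.9] [ 0.057363   -0.29815424  0.27160143]
cell [{'box': [302.0, 159.1, 34.8, 73.4], 'conf': 0.61}]
cell_button 0.83 [317.6 162.7] [0.5912 0.2011 0.0305]
cell_button [{'box': [298.2, 160.4, 42.2, 75.6], 'conf': 0.8}]
spent_cell 0.78 [211.8 192.1] [0.5528 0.2938 0.0305]
spent_cell [{'box': [188.7, 159.3, 42.9, 73.8], 'conf': 0.86}]
rack 0.81 [268.9 187.3] [0.5563 0.247  0.    ]
rack [{'box': [177.8, 139.3, 180.5, 96.0], 'conf': 0.61}]
```

View pics/w3.png

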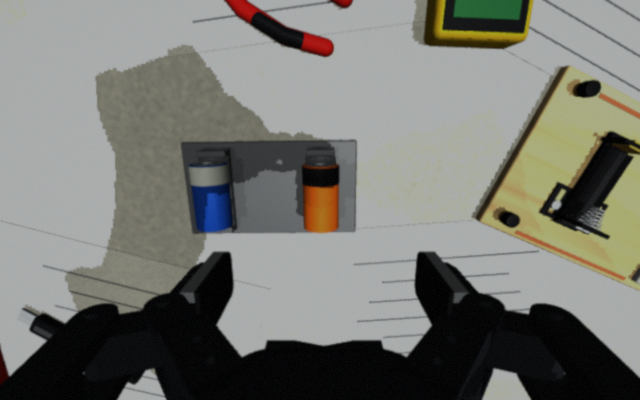

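View pics/w3z.png

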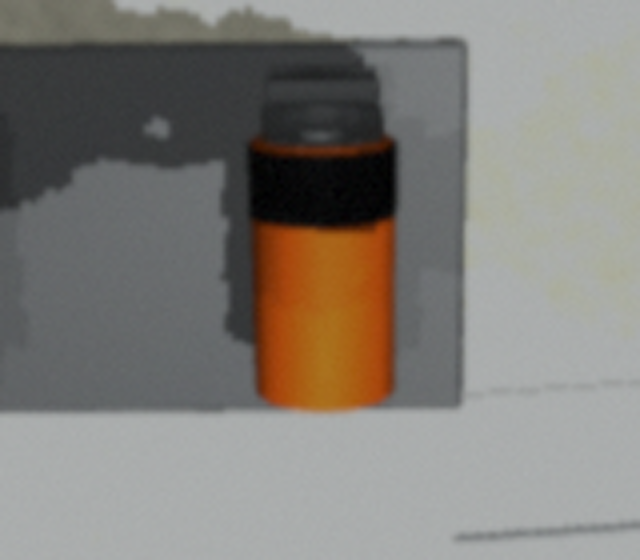

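Run:
```python
from h import *
s0,W=pickle.load(open('pics/w3.pkl','rb'))
f=lambda x,y:(x/4+240,y/4+130)
A=onz(W,f(323,160),.0305);B=onz(W,f(325,380),.0305);print(A.round(4),B.round(4),np.degrees(np.arctan2(A[1]-B[1],A[0]-B[0])))
sh=onz(W,f(323,143),.047);fl=onz(W,f(325,408),.047);print("shoulder",sh.round(4),"flat",fl.round(4),np.linalg.norm(sh-fl))
print([onz(W,p,.005).round(4) for p in [f(465,42),f(460,405),(182,143),(193,233)]])
```

```text
[0.585  0.1976 0.0305] [0.5335 0.1909 0.0305] 7.426629567235602
shoulder [0.5913 0.1982 0.047 ] flat [0.5328 0.1907 0.047 ] 0.058952428836965574
[array([0.6132, 0.1671, 0.005 ]), array([0.5221, 0.1545, 0.005 ]), array([0.5906, 0.3324, 0.005 ]), array([0.4995, 0.3209, 0.005 ])]
```

Run:
```python
from h import *
s=sense();print(s['position'],rel(s,[0.569,.1954,0.013],R.from_euler('xyz',[-90,0,187.4],degrees=True)))
s0,W=pickle.load(open('pics/w2.pkl','rb'))
yaw=-np.radians(15.8);c,sn=np.cos(yaw),np.sin(yaw);Rb=np.array([[c,-sn],[sn,c]])
for y in(348,505,450):
  for x in (97,396): print((Rb.T@(onz(W,(x/5+270,y/5+140),.014)[:2]-np.array([.5901,-.1184]))*1000).round(1))
```

```text
[0.56194119 0.19455197 0.16019988] (array([ -7.1, 147.2,   0. ]), array([-0.    , -0.0028,  0.    ]))
[-14.6  84.2]
[-14.5  25.5]
[-47.7  85.1]
[-47.6  24.6]
[-35.9  84.8]
[-35.7  24.9]
```

send_rows:
  series:
    - {"xyz": [-7,20,0],"turn": [0,0,0]}
    - {"xyz": [-7,50,0],"turn": [0,0,0]}
    - {"xyz": [-7,80,0],"turn": [0,0,0]}
    - {"xyz": [-7,105,0],"turn": [0,0,0]}
    - {"xyz": [-7,125,0],"turn": [0,0,0]}
    - {"xyz": [-7,138,0],"turn": [0,0,0]}
    - {"xyz": [-7,145,0],"turn": [0,0,0]}
    - {"xyz": [-7,147,0],"turn": [0,0,0]}
  gripper: 0

```text
time_s: 5.63
position: [0.5685, 0.1956, 0.0123]
tool_rot: [-90.0, -0.1, -172.7]
ft_force: [-0.1, 0.0, 0.2]
finger_gap: 0.0851
```

send_rows:
  series:
    - {"xyz": [0,0,0],"turn": [0,0,0]}
    - {"xyz": [0,0,0],"turn": [0,0,0]}
    - {"xyz": [0,0,0],"turn": [0,0,0]}

```text
time_s: 5.88
position: [0.5695, 0.1959, 0.0144]
tool_rot: [-90.0, 0.1, -172.7]
ft_force: [0.3, 0.8, 0.6]
finger_gap: 0.0856
```

Run:
```python
from h import *
im,m,s=shot('wrist','w4');print(s['position'],s['tool_rot'],s['ft_force'],s['time_s'],rel(s,[0.569,.1954,0.013],R.from_euler('xyz',[-90,0,187.4],degrees=True)))
```

```text
[0.5694742  0.19593945 0.01435775] [-9.00272790e+01  9.88935452e-02 -1.72741181e+02] [0.31945816 0.80712973 0.62012781] 5.8833 (array([0.5, 1.4, 0.5]), array([ 0.0005, -0.0025, -0.0017]))
```

View pics/w4.png

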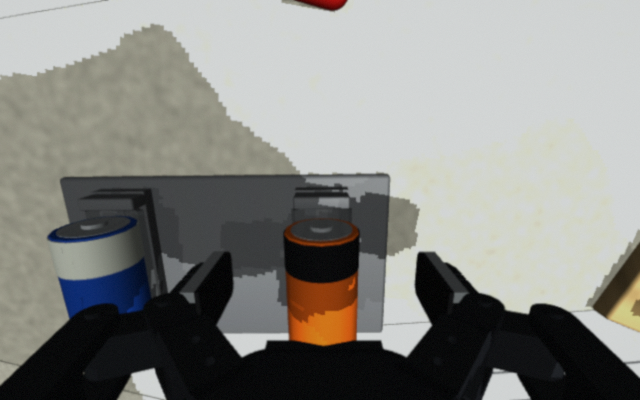

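send_rows:
  series:
    - {"xyz": [0,0.5,0],"turn": [0,0,0]}
    - {"xyz": [0,0.5,0],"turn": [0,0,0]}
    - {"xyz": [0,0.5,0],"turn": [0,0,0]}
    - {"xyz": [0,0.5,0],"turn": [0,0,0]}
    - {"xyz": [0,0.5,0],"turn": [0,0,0]}
    - {"xyz": [0,0.5,0],"turn": [0,0,0]}
    - {"xyz": [0,0.5,0],"turn": [0,0,0]}
    - {"xyz": [0,0.5,0],"turn": [0,0,0]}
  gripper: 1
  grip_force: 80

```text
time_s: 6.6
position: [0.5689, 0.1964, 0.0131]
tool_rot: [-90.0, 0.0, -172.7]
ft_force: [-0.9, 1.8, 4.3]
finger_gap: 0.0311
```

send_rows:
  series:
    - {"xyz": [0,-5,0],"turn": [0,0,0]}
    - {"xyz": [0,-20,0],"turn": [0,0,0]}
    - {"xyz": [0,-50,0],"turn": [0,0,0]}
    - {"xyz": [0,-85,0],"turn": [0,0,0]}
    - {"xyz": [0,-110,0],"turn": [0,0,0]}
    - {"xyz": [0,-120,0],"turn": [0,0,0]}
    - {"xyz": [0,-120,0],"turn": [0,0,0]}
    - {"xyz": [0,-120,0],"turn": [0,0,0]}

```text
time_s: 7.27
position: [0.5686, 0.1956, 0.1325]
tool_rot: [-90.0, 0.0, -172.7]
ft_force: [-0.6, 0.0, -2.2]
finger_gap: 0.0308
```

Run:
```python
from h import *
im,m,s=shot('wrist','w5');print(s['position'],s['tool_rot'],s['ft_force'],s['time_s'],s['finger_gap'])
for t in("cell","cell_button"):print(landmark_of('wrist',t)[:1])
```

```text
[0.56856069 0.19559968 0.13246387] [-9.00010725e+01  6.78066528e-03 -1.72733401e+02] [-0.57099558  0.04344265 -2.16034978] 7.2667 0.030788365084530867
[{'at': [325.3, 285.1], 'conf': 0.87}]
[{'at': [320.5, 223.4], 'conf': 0.64}]
```

View pics/w5.png

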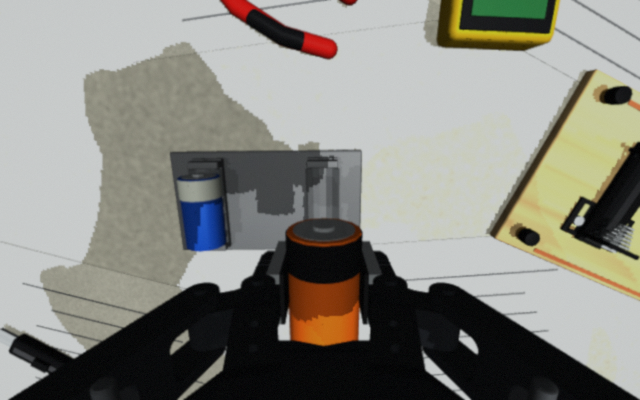

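Run:
```python
from h import *
s,W=pickle.load(open('pics/w5.pkl','rb'));p,r=pose(s)
for bx,by in [(6,-17.5),(6,-15.5),(6,-19.5),(8,-17.5),(4,-17.5)]:
    pts=np.array([[bx-30.5,by,0],[bx-28.5,by-16.5,0],[bx-28.5,by+16.5,0],[bx-28.5,by,16.5],[bx-28.5,by,-16.5],[bx-28.5+19,by-16.5,0]])/1000
    print(bx,by,proj(W,p+r.apply(pts)).round(1).tolist())
a=cv2.imread('pics/w5.png');cv2.imwrite('pics/w5z.png',cv2.resize(a[200:350,270:380],None,fx=5,fy=5,interpolation=cv2.INTER_CUBIC))
```

```text
6 -17.5 [[321.6, 222.0], [321.3, 241.1], [321.8, 214.9], [359.9, 226.4], [283.4, 226.4], [321.5, 285.7]]
6 -15.5 [[321.6, 220.5], [321.4, 239.1], [321.9, 213.6], [359.3, 224.8], [283.9, 224.9], [321.5, 283.1]]
6 -19.5 [[321.6, 223.5], [321.3, 243.1], [321.8, 216.1], [360.4, 227.9], [282.8, 228.0], [321.4, 288.4]]
8 -17.5 [[321.6, 226.4], [321.3, 246.0], [321.8, 218.8], [359.7, 230.7], [283.5, 230.8], [321.5, 290.2]]
4 -17.5 [[321.6, 217.6], [321.3, 236.2], [321.8, 210.9], [360.0, 222.0], [283.2, 222.1], [321.5, 281.2]]
```

View pics/w5z.png

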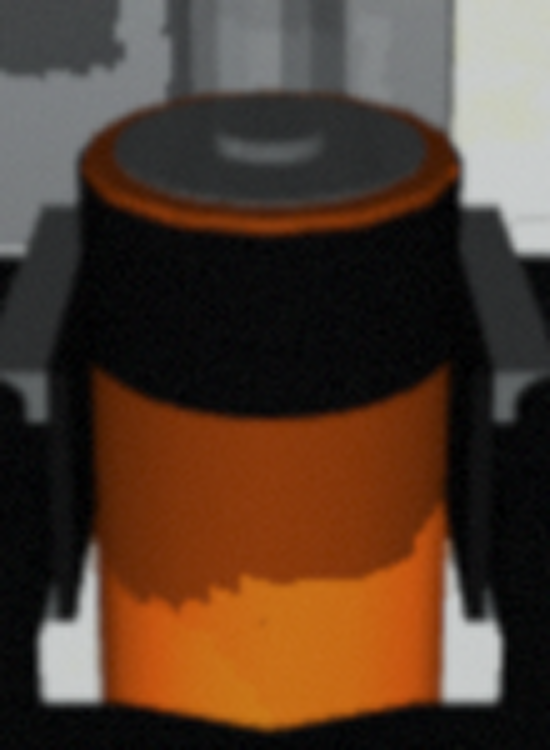

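```bash
cat >> h.py <<'E'
PSI=-15.8
U=np.array([np.cos(np.radians(PSI)),np.sin(np.radians(PSI)),0])
S0=np.array([0.5819,-0.0589,.0365]); BX,BY=7.,-17.5
def rot(t): return R.from_euler('xyz',[-90,0,180+PSI],degrees=True)*R.from_rotvec([0,0,np.radians(t)])
def tcp(dx,dz,t,dy=0):
    "flat centre at dx mm ahead of spring tip, dz above axis, tilt t"
    r=rot(t);V=np.array([-U[1],U[0],0])
    F=S0+U*dx/1000+V*dy/1000+np.array([0,0,dz/1000]); return F-r.apply(np.array([BX+30.5,BY,0])/1000),r
def where(s):
    p,r=pose(s);F=p+r.apply(np.array([BX+30.5,BY,0])/1000)-S0;d=-r.apply([1,0,0]);f=np.array(s['ft_force'])
    V=np.array([-U[1],U[0],0])
    print("F dx %.1f dy %.1f dz %.1f tilt %.1f yawerr %.2f | f_u %.1f f_v %.1f f_z %.1f t %.2f gap %.4f"%(F@U*1e3,F@V*1e3,F[2]*1e3,np.degrees(np.arcsin(d[2])),np.degrees(np.arctan2(d[1],d[0]))-PSI,f@U,f@V,f[2],s['time_s'],s['finger_gap']))
E
python3 - <<'E'
from h import *
s=sense();where(s)
p,r=tcp(14,70,22);print(p,rel(s,p,r))
E
```

```text
F dx -117.2 dy 226.2 dz 112.1 tilt -0.2 yawerr 23.07 | f_u 0.3 f_v -0.5 f_z -1.3 t 7.42 gap 0.0308
[ 0.63513472 -0.07396391  0.10432203] (array([-32.7,  26.8, 275.7]), array([0.076 , 0.398 , 0.3814]))
```

send_rows:
  series:
    - {"xyz": [-4,0,30],"turn": [0.01,0.05,0.05]}
    - {"xyz": [-8,2,68],"turn": [0.02,0.1,0.1]}
    - {"xyz": [-13,6,106],"turn": [0.03,0.16,0.15]}
    - {"xyz": [-18,11,144],"turn": [0.04,0.22,0.21]}
    - {"xyz": [-22,16,182],"turn": [0.05,0.28,0.27]}
    - {"xyz": [-26,20,220],"turn": [0.062,0.33,0.32]}
    - {"xyz": [-30,24,256],"turn": [0.07,0.37,0.36]}
    - {"xyz": [-32.7,26.8,275.7],"turn": [0.076,0.398,0.381]}

```text
time_s: 8.08
position: [0.6303, -0.0378, 0.1166]
tool_rot: [-89.2, 19.0, 166.4]
ft_force: [0.6, -0.1, -1.7]
finger_gap: 0.031
```

send_rows:
  series:
    - {"xyz": [0,0,0],"turn": [0,0,0]}
    - {"xyz": [0,0,0],"turn": [0,0,0]}
    - {"xyz": [0,0,0],"turn": [0,0,0]}
    - {"xyz": [0,0,0],"turn": [0,0,0]}

```text
time_s: 8.42
position: [0.6313, -0.0365, 0.118]
tool_rot: [-89.2, 19.1, 166.5]
ft_force: [0.3, -0.3, -1.8]
finger_gap: 0.0309
```

Run:
```python
from h import *
im,m,s=shot('wrist','w6');where(s);print(s['qpos'].round(1))
for k in range(2): where(sense());get_image('top')
p,r=tcp(14,2,22);print(p,rel(sense(),p,r))
im,m,s=shot('side','s6');cv2.imwrite('pics/s6z.png',cv2.resize(cv2.imread('pics/s6.png')[120:260,220:400],None,fx=4,fy=4))
```

```text
F dx 0.3 dy 33.6 dz 85.8 tilt 19.1 yawerr 2.29 | f_u 0.3 f_v -0.2 f_z -1.8 t 8.42 gap 0.0309
[  -9.6   32.5    6.1  124.    31.3    6.6 -139.2]
F dx 0.4 dy 33.7 dz 86.0 tilt 19.2 yawerr 2.29 | f_u 1.0 f_v 0.1 f_z -0.7 t 8.47 gap 0.0312
F dx 0.5 dy 33.7 dz 86.1 tilt 19.2 yawerr 2.30 | f_u 0.2 f_v -0.6 f_z -1.8 t 8.52 gap 0.0309
[ 0.63513472 -0.07396391  0.03632203] (array([15.6, 82.2, 34.4]), array([0.0005, 0.0378, 0.0484]))
```

View pics/w6.png

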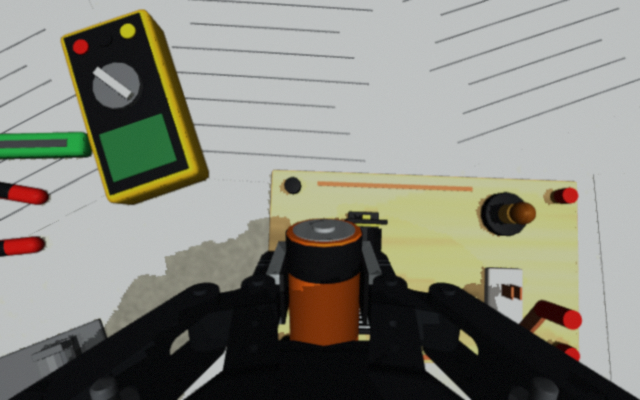

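View pics/s6z.png

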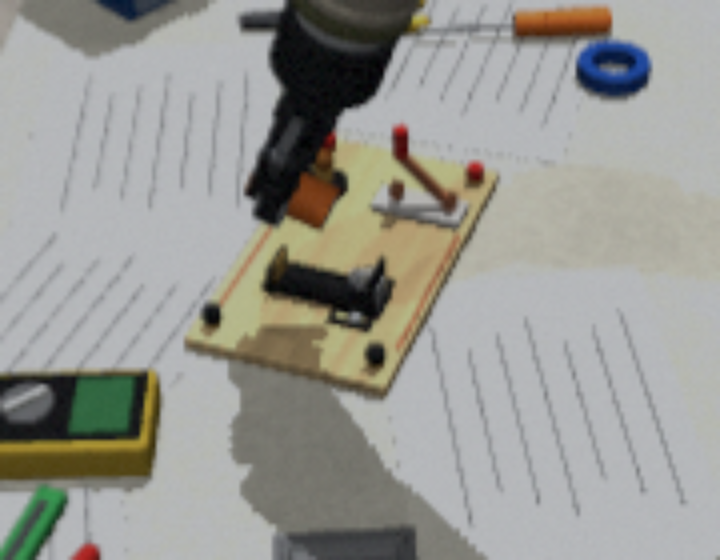

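Run:
```python
from h import *
s=sense()
print(rel(s,[0.5687,.196,0.10],R.from_euler('xyz',[-90,0,-172.73],degrees=True)))
```

```text
(array([ 115.3,  -23.3, -211.3]), array([-0.0742, -0.3616, -0.3293]))
```

send_rows:
  series:
    - {"xyz": [5,-5,-10],"turn": [0,-0.02,-0.06]}
    - {"xyz": [20,-8,-35],"turn": [-0.01,-0.06,-0.12]}
    - {"xyz": [38,-12,-69],"turn": [-0.02,-0.12,-0.18]}
    - {"xyz": [56,-16,-103],"turn": [-0.035,-0.18,-0.24]}
    - {"xyz": [75,-20,-138],"turn": [-0.05,-0.25,-0.28]}
    - {"xyz": [94,-22,-172],"turn": [-0.065,-0.31,-0.31]}
    - {"xyz": [110,-23,-200],"turn": [-0.07,-0.35,-0.329]}
    - {"xyz": [115.3,-23.3,-211.3],"turn": [-0.0742,-0.3616,-0.3293]}

```text
time_s: 9.28
position: [0.5677, 0.2012, 0.0998]
tool_rot: [-90.2, -0.0, -172.4]
ft_force: [-1.6, 0.8, -2.3]
finger_gap: 0.031
```

send_rows:
  series:
    - {"xyz": [0,0,0],"turn": [0,0,0]}
    - {"xyz": [0,0,0],"turn": [0,0,0]}
    - {"xyz": [0,0,0],"turn": [0,0,0]}
    - {"xyz": [0,0,0],"turn": [0,0,0]}

```text
time_s: 9.62
position: [0.5694, 0.1935, 0.1002]
tool_rot: [-89.9, 0.0, -172.9]
ft_force: [-0.0, 0.5, -1.9]
finger_gap: 0.0307
```

Run:
```python
from h import *
im,m,s=shot('wrist','w7')
P=[];E=[]
for k in range(6):
    s=sense();P.append(s['position']);E.append(s['tool_rot']);get_image('side')
P=np.array(P);E=np.array(E);print(P.round(4),P.mean(0),E.mean(0),E.std(0),s['qpos'].round(1),s['time_s'])
s['position']=P.mean(0);s['tool_rot']=E.mean(0)
print(rel(s,[0.5688,.196,0.0135],R.from_euler('xyz',[-90,0,-172.73],degrees=True)))
```

```text
[[0.5695 0.1935 0.1003]
 [0.5695 0.1938 0.1003]
 [0.5694 0.1941 0.1003]
 [0.5694 0.1943 0.1003]
 [0.5693 0.1945 0.1002]
 [0.5693 0.1947 0.1002]] [0.56937798 0.19416412 0.10026815] [-8.99603979e+01  3.46964739e-02 -1.72891278e+02] [0.01737076 0.00325396 0.02925331] [ -10.4   36.9  -20.7  113.3   22.7   33.6 -129.2] 9.9167
(array([ 0.4, 86.8, -2. ]), array([-0.0007, -0.0028, -0.0006]))
```

View pics/w7.png

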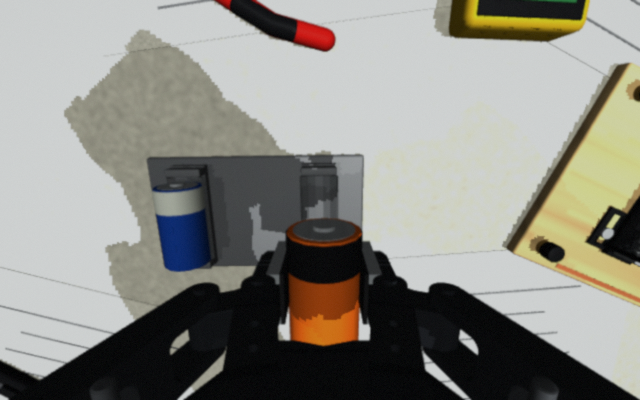

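send_rows:
  series:
    - {"xyz": [0,15,0],"turn": [0,0,0]}
    - {"xyz": [0,30,-0.5],"turn": [0,0,0]}
    - {"xyz": [0,45,-1],"turn": [0,0,0]}
    - {"xyz": [0,55,-1],"turn": [0,0,0]}
    - {"xyz": [0,60,-1],"turn": [0,0,0]}
    - {"xyz": [0,60,-1],"turn": [0,0,0]}
    - {"xyz": [0,60,-1],"turn": [0,0,0]}
    - {"xyz": [0,60,-1],"turn": [0,0,0]}

```text
time_s: 10.63
position: [0.5694, 0.1965, 0.0408]
tool_rot: [-90.0, 0.1, -172.8]
ft_force: [-0.0, -0.1, -1.1]
finger_gap: 0.031
```

Run:
```python
from h import *
im,m,s=shot('wrist','w8')
for k in range(4):
    s=sense();print(s['position'].round(4));get_image('side')
print(s['tool_rot'],s['ft_force'],rel(s,[0.5688,.196,0.0135],R.from_euler('xyz',[-90,0,-172.73],degrees=True)))
a=cv2.imread('pics/w8.png');cv2.imwrite('pics/w8z.png',cv2.resize(a[150:350,220:420],None,fx=4,fy=4,interpolation=cv2.INTER_CUBIC)[:600])
```

```text
[0.5694 0.1964 0.0409]
[0.5694 0.1964 0.0409]
[0.5694 0.1963 0.0408]
[0.5693 0.1963 0.0407]
[-9.00002282e+01  7.23365465e-02 -1.72811165e+02] [-0.31207874  0.0035812  -1.12301422] (array([ 0.6, 27.2,  0.2]), array([ 0.    , -0.0014, -0.0013]))
```

View pics/w8z.png

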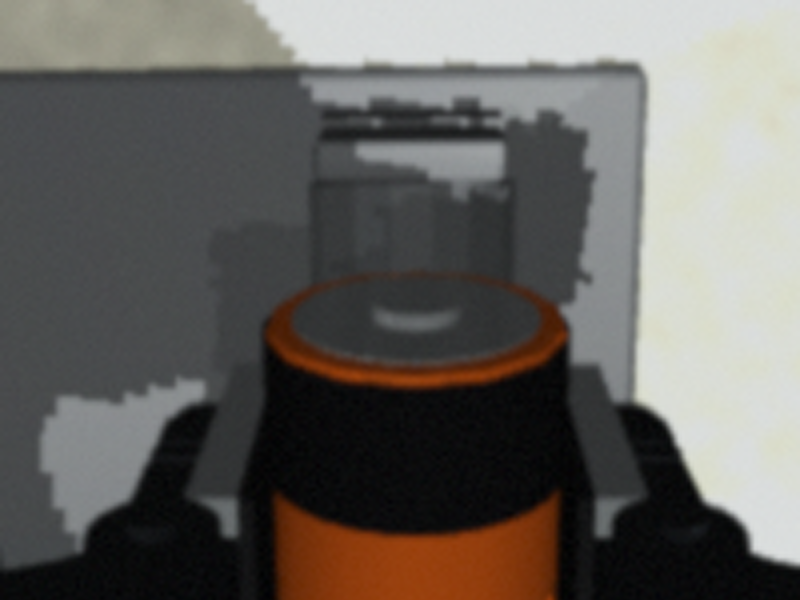

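send_rows:
  series:
    - {"xyz": [0.5,5,0],"turn": [0,0,0]}
    - {"xyz": [0.5,10,0],"turn": [0,0,0]}
    - {"xyz": [0.5,14,0],"turn": [0,0,0]}
    - {"xyz": [0.5,18,0],"turn": [0,0,0]}
    - {"xyz": [0.5,21,0],"turn": [0,0,0]}
    - {"xyz": [0.5,23,0],"turn": [0,0,0]}
    - {"xyz": [0.5,25,0],"turn": [0,0,0]}
    - {"xyz": [0.5,25,0],"turn": [0,0,0]}

```text
time_s: 11.55
position: [0.5683, 0.1962, 0.0147]
tool_rot: [-90.0, -0.0, -172.8]
ft_force: [0.0, 0.2, -1.9]
finger_gap: 0.0306
```

send_rows:
  series:
    - {"xyz": [0,1,0],"turn": [0,0,0]}
    - {"xyz": [0,1,0],"turn": [0,0,0]}
    - {"xyz": [0,1,0],"turn": [0,0,0]}

```text
time_s: 11.8
position: [0.5686, 0.1962, 0.0142]
tool_rot: [-90.0, 0.0, -172.8]
ft_force: [-0.6, -0.8, -0.1]
finger_gap: 0.031
```

Run:
```python
from h import *
s=sense();print(s['position'].round(4),s['tool_rot'],s['ft_force'])
```

```text
[0.5686 0.1962 0.0142] [-8.99901495e+01  3.04372829e-02 -1.72799397e+02] [-0.56852447 -0.84281172 -0.11225487]
```

send_rows:
  series:
    - {"xyz": [0,0,0],"turn": [0,0,0]}
    - {"xyz": [0,0,0],"turn": [0,0,0]}
    - {"xyz": [0,0,0],"turn": [0,0,0]}
    - {"xyz": [0,0,0],"turn": [0,0,0]}
    - {"xyz": [0,0,0],"turn": [0,0,0]}
    - {"xyz": [0,0,0],"turn": [0,0,0]}
    - {"xyz": [0,-20,0],"turn": [0,0,0]}
    - {"xyz": [0,-50,0],"turn": [0,0,0]}
  gripper: 0

```text
time_s: 12.47
position: [0.5668, 0.1957, 0.0623]
tool_rot: [-89.9, -0.3, -172.8]
ft_force: [0.4, 0.3, -0.2]
finger_gap: 0.0855
```

send_rows:
  series:
    - {"xyz": [0,-20,0],"turn": [0,0,0]}
    - {"xyz": [0,-30,0],"turn": [0,0,0]}
    - {"xyz": [0,-30,0],"turn": [0,0,0]}
    - {"xyz": [0,-30,0],"turn": [0,0,0]}
    - {"xyz": [0,-30,0],"turn": [0,0,0]}

```text
time_s: 12.88
position: [0.5679, 0.1958, 0.093]
tool_rot: [-90.0, -0.1, -172.8]
ft_force: [0.1, 0.1, -1.2]
finger_gap: 0.0854
```

Run:
```python
from h import *
im,m,s=shot('wrist','w9')
for t in ("cell","cell_button"):
    for q in landmark_of('wrist',t)[:1]: print(t,q['conf'],onz(m,q['at'],.0305).round(4))
s=sense();print(s['position'].round(4),s['tool_rot'],s['ft_force'],s['finger_gap'],s['time_s'],s['qpos'].round(1))
a=cv2.imread('pics/w9.png');cv2.imwrite('pics/w9z.png',cv2.resize(a[150:300,250:390],None,fx=4,fy=4,interpolation=cv2.INTER_CUBIC))
r=R.from_euler('xyz',[-90,0,187.3],degrees=True)*R.from_rotvec([0,0,-np.radians(20)])
G=np.array([.5688,.1961,.0305]);p=G+r.apply([0,.016,0]);print(p,rel(s,p,r),rel(s,p+[0,0,.06],r))
```

```text
cell 0.65 [0.5599 0.1952 0.0305]
cell_button 0.58 [0.5938 0.2004 0.0305]
[0.5678 0.196  0.0929] [-8.99611856e+01 -9.22861746e-02 -1.72786335e+02] [-0.53667024  0.11683115 -0.44989582] 0.08531980822133597 13.0333 [ -10.7   37.5  -20.5  113.6   23.1   32.9 -129.8]
[0.56337203 0.19540466 0.01546492] (array([ 4.4, 77.4,  0. ]), array([-0.0004, -0.0016, -0.3475])) (array([ 4.5, 17.4,  0. ]), array([-0.0004, -0.0016, -0.3475]))
```

View pics/w9z.png

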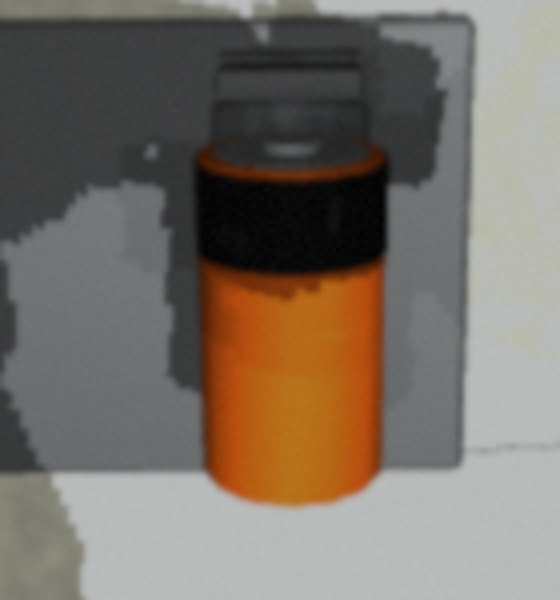

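Run:
```python
from h import *
s,m=pickle.load(open('pics/w9.pkl','rb'))
f=lambda x,y:(x/4+250,y/4+150)
A=onz(m,f(291,181),.047);B=onz(m,f(294,505),.047);print(A.round(4),B.round(4),np.linalg.norm(A-B),"ctr",(B+(A-B)/np.linalg.norm(A-B)*.0305).round(4))
```

```text
[0.5884 0.1981 0.047 ] [0.532  0.1906 0.047 ] 0.056917644176826564 ctr [0.5622 0.1946 0.047 ]
```

send_rows:
  series:
    - {"xyz": [1,4,0],"turn": [0,0,-0.09]}
    - {"xyz": [2,8,0],"turn": [0,0,-0.18]}
    - {"xyz": [3,12,0],"turn": [0,0,-0.26]}
    - {"xyz": [4.5,17,0],"turn": [0,0,-0.3475]}
    - {"xyz": [4.5,17,0],"turn": [0,0,-0.3475]}
    - {"xyz": [4.5,17,0],"turn": [0,0,-0.3475]}

```text
time_s: 13.53
position: [0.5639, 0.1954, 0.0752]
tool_rot: [-90.0, -19.9, -172.9]
ft_force: [-1.1, -0.0, -0.3]
finger_gap: 0.0854
```

Run:
```python
from h import *
s=sense();print(s['position'].round(4),s['tool_rot'],s['ft_force'],s['finger_gap'],s['time_s'],s['qpos'].round(1))
r=R.from_euler('xyz',[-90,0,187.3],degrees=True)*R.from_rotvec([0,0,-np.radians(20)])
G=np.array([.5688,.1961,.0305]);p=G+r.apply([0,.016,0]);print(p,rel(s,p,r))
```

```text
[0.5639 0.1954 0.0752] [ -89.9782978   -19.9322331  -172.85840324] [-1.13642519 -0.0310508  -0.29214825] 0.08542411850010401 13.5333 [  -6.    46.7  -26.    99.8   14.1   56.8 -120.4]
[0.56337203 0.19540466 0.01546492] (array([-19.9,  56.3,  -0.1]), array([ 0.0006, -0.0026, -0.0012]))
```

send_rows:
  series:
    - {"xyz": [-4,11,0],"turn": [0,0,0]}
    - {"xyz": [-8,23,0],"turn": [0,0,0]}
    - {"xyz": [-12,34,0],"turn": [0,0,0]}
    - {"xyz": [-16,45,0],"turn": [0,0,0]}
    - {"xyz": [-18,51,0],"turn": [0,0,0]}
    - {"xyz": [-19.9,56.3,0],"turn": [0,0,0]}
    - {"xyz": [-19.9,56.3,0],"turn": [0,0,0]}
    - {"xyz": [-19.9,56.3,0],"turn": [0,0,0]}

```text
time_s: 14.2
position: [0.5635, 0.1957, 0.0172]
tool_rot: [-90.0, -19.9, -172.8]
ft_force: [-0.1, 0.6, 1.6]
finger_gap: 0.0857
```

Run:
```python
from h import *
s=sense();print(s['position'].round(4),s['tool_rot'],s['ft_force'],s['finger_gap'],s['time_s'],s['qpos'].round(1))
shot('wrist','w10')
```

```text
[0.5635 0.1957 0.0172] [ -89.99065197  -19.90866468 -172.79634404] [-0.14121499  0.58675113  1.59574581] 0.08572344425304255 14.2 [  -6.9   50.9  -24.6  100.8   16.    51.7 -121.3]
```

View pics/w10.png

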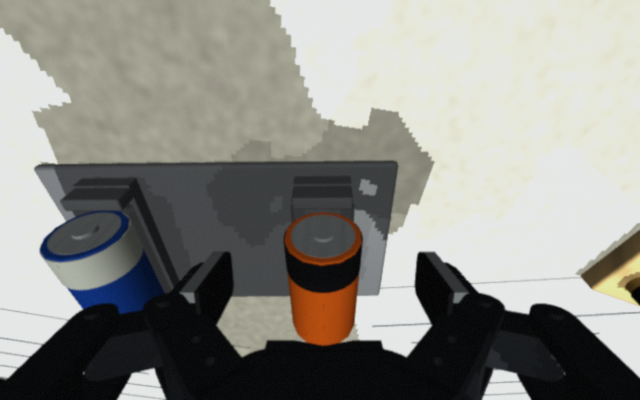

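send_rows:
  series:
    - {"xyz": [0,0.5,0],"turn": [0,0,0]}
    - {"xyz": [0,0.5,0],"turn": [0,0,0]}
    - {"xyz": [0,0.5,0],"turn": [0,0,0]}
    - {"xyz": [0,0.5,0],"turn": [0,0,0]}
    - {"xyz": [0,0.5,0],"turn": [0,0,0]}
    - {"xyz": [0,0.5,0],"turn": [0,0,0]}
    - {"xyz": [0,0.5,0],"turn": [0,0,0]}
    - {"xyz": [0,0.5,0],"turn": [0,0,0]}
  gripper: 1
  grip_force: 80

```text
time_s: 14.92
position: [0.5637, 0.1958, 0.0175]
tool_rot: [-90.0, -19.8, -172.8]
ft_force: [0.6, -0.2, 6.6]
finger_gap: 0.0309
```

Run:
```python
from h import *
for k in range(3):
    s=sense();print(s['position'].round(4),s['tool_rot'],s['ft_force'],s['finger_gap'],s['time_s']);get_image('side')
p,r=pose(s)
C=np.array([.5622,.1946,.0305]);print("cell centre in tool",r.inv().apply(C-p)*1000)
u=np.array([np.cos(np.radians(7.4)),np.sin(np.radians(7.4)),0]);print(r.inv().apply(u))
```

```text
[0.5637 0.1958 0.0175] [ -90.00018095  -19.84910034 -172.80535893] [ 0.6194798  -0.22800679  6.57751755] 0.03086916506206476 14.9167
[0.5637 0.1958 0.0175] [ -89.99940789  -19.85063756 -172.80223888] [-0.10737431  0.45466004  5.82808193] 0.030538543449901433 14.9667
[0.5637 0.1958 0.0175] [ -90.00230567  -19.84509367 -172.80218486] [ 0.44350491 -0.82088081  6.27330139] 0.03081943855556735 15.0167
cell centre in tool [  5.98267244 -11.65018404   0.97010044]
[-0.94060802 -0.33947606 -0.00354245]
```

```bash
cat >> h.py <<'E'
T0=19.85
FT=np.array([6.0,-11.65,0])+30.5*np.array([np.cos(np.radians(T0)),np.sin(np.radians(T0)),0])
V=np.array([-U[1],U[0],0])
def tcp(dx,dz,t,dy=0):
    r=rot(t-T0);F=S0+U*dx/1000+V*dy/1000+np.array([0,0,dz/1000]); return F-r.apply(FT/1000),r
def where(s):
    p,r=pose(s);F=p+r.apply(FT/1000)-S0;d=-r.apply([np.cos(np.radians(T0)),np.sin(np.radians(T0)),0]);f=np.array(s['ft_force'])
    print("F dx %.1f dy %.1f dz %.1f tilt %.1f yawerr %.2f | f_u %.1f f_v %.1f f_z %.1f t %.2f gap %.4f"%(F@U*1e3,F@V*1e3,F[2]*1e3,np.degrees(np.arcsin(d[2])),np.degrees(np.arctan2(d[1],d[0]))-PSI,f@U,f@V,f[2],s['time_s'],s['finger_gap']))
E
python3 - <<'E'
from h import *
s=sense();where(s)
print(rel(s,[.5637,.1958,.10],pose(s)[1]))
p,r=tcp(14,50,22);print(p)
E
```

```text
F dx -116.4 dy 227.5 dz -6.0 tilt 0.0 yawerr 23.00 | f_u 1.0 f_v 0.9 f_z 6.1 t 15.07 gap 0.0307
(array([ 28. , -77.6,  -0. ]), array([0., 0., 0.]))
[ 0.62877151 -0.0721633   0.0865088 ]
```

send_rows:
  series:
    - {"xyz": [2,-6,0],"turn": [0,0,0]}
    - {"xyz": [7,-19,0],"turn": [0,0,0]}
    - {"xyz": [14,-38,0],"turn": [0,0,0]}
    - {"xyz": [21,-58,0],"turn": [0,0,0]}
    - {"xyz": [27,-74,0],"turn": [0,0,0]}
    - {"xyz": [29,-80,0],"turn": [0,0,0]}
    - {"xyz": [29,-80,0],"turn": [0,0,0]}
    - {"xyz": [29,-80,0],"turn": [0,0,0]}

```text
time_s: 15.73
position: [0.5633, 0.1954, 0.1022]
tool_rot: [-90.0, -19.9, -172.8]
ft_force: [-0.7, 0.2, -1.4]
finger_gap: 0.0308
```

Run:
```python
from h import *
im,m,s=shot('wrist','w11');where(s);P,r=pose(s)
print(s['position'],s['qpos'].round(1))
p,rr=tcp(14,50,22);print(p,rel(s,p,rr))
# predict cell in image
a=np.array([-np.cos(np.radians(T0)),-np.sin(np.radians(T0)),0]);n=np.array([a[1]*-1,a[0],0])
n=np.array([np.sin(np.radians(T0)),-np.cos(np.radians(T0)),0]) # 'up' side
C=np.array([6.0,-11.65,0])
pts=np.array([C+30.5*a,C+28.5*a+16.5*n,C+28.5*a-16.5*n,C+28.5*a+[0,0,16.5],C+28.5*a-[0,0,16.5]])/1000
print(proj(m,P+r.apply(pts)).round(1).tolist())
im=cv2.imread('pics/w11.png');cv2.imwrite('pics/w11z.png',cv2.resize(im[190:340,250:390],None,fx=4,fy=4,interpolation=cv2.INTER_CUBIC))
```

```text
F dx -116.7 dy 227.0 dz 78.7 tilt -0.0 yawerr 23.00 | f_u -0.7 f_v 0.0 f_z -1.4 t 15.73 gap 0.0308
[0.56330829 0.19536163 0.10216175] [  -5.7   44.7  -26.6   99.3   13.3   59.1 -120. ]
[ 0.62877151 -0.0721633   0.0865088 ] (array([-34.9,   4.1, 273.6]), array([-0.0625,  0.399 ,  0.3789]))
[[321.6, 230.1], [321.4, 262.5], [321.8, 210.3], [360.9, 233.7], [282.4, 233.7]]
```

View pics/w11z.png

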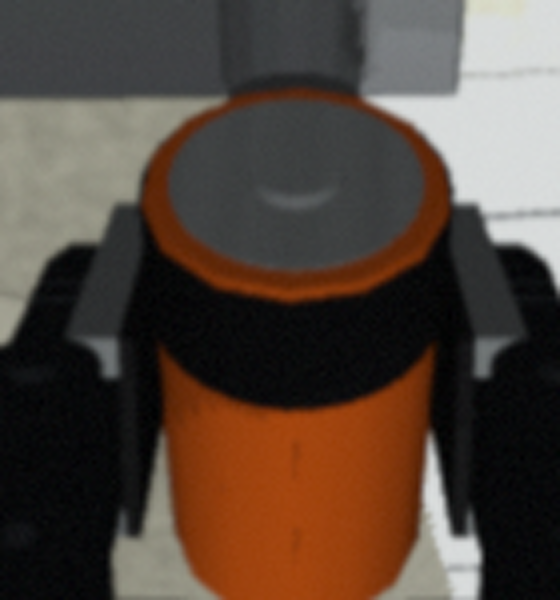

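send_rows:
  series:
    - {"xyz": [-4,0,30],"turn": [-0.005,0.05,0.05]}
    - {"xyz": [-8,0,68],"turn": [-0.015,0.1,0.1]}
    - {"xyz": [-13,1,106],"turn": [-0.025,0.16,0.15]}
    - {"xyz": [-18,2,144],"turn": [-0.035,0.22,0.21]}
    - {"xyz": [-23,2,182],"turn": [-0.045,0.28,0.27]}
    - {"xyz": [-28,3,220],"turn": [-0.052,0.33,0.32]}
    - {"xyz": [-33,4,256],"turn": [-0.06,0.37,0.36]}
    - {"xyz": [-34.9,4.1,272.7],"turn": [-0.0625,0.399,0.3789]}

```text
time_s: 16.45
position: [0.6274, -0.0774, 0.0848]
tool_rot: [-89.8, 2.1, 163.8]
ft_force: [-0.4, -1.8, -1.3]
finger_gap: 0.0307
```

send_rows:
  series:
    - {"xyz": [0,0,0],"turn": [0,0,0]}
    - {"xyz": [0,0,0],"turn": [0,0,0]}
    - {"xyz": [0,0,0],"turn": [0,0,0]}
    - {"xyz": [0,0,0],"turn": [0,0,0]}
    - {"xyz": [0,0,0],"turn": [0,0,0]}
    - {"xyz": [0,0,0],"turn": [0,0,0]}

```text
time_s: 16.95
position: [0.6288, -0.0697, 0.0862]
tool_rot: [-90.0, 2.1, 164.3]
ft_force: [0.0, 0.8, -2.3]
finger_gap: 0.0307
```

Run:
```python
from h import *
im,m,s=shot('wrist','w12');where(s);print(s['qpos'].round(1))
get_image('top');where(sense());shot('side','s12');s=sense();where(s)
p,rr=tcp(14,20,22,.9);print(p,rel(s,p,rr))
cv2.imwrite('pics/s12z.png',cv2.resize(cv2.imread('pics/s12.png')[120:260,220:400],None,fx=4,fy=4))
im=cv2.imread('pics/w12.png');cv2.imwrite('pics/w12z.png',cv2.resize(im[130:350,220:430],None,fx=3.,fy=3.,interpolation=cv2.INTER_CUBIC)[:600])
```

```text
F dx 13.3 dy 2.3 dz 49.8 tilt 21.9 yawerr 0.10 | f_u -0.2 f_v 0.8 f_z -2.3 t 16.95 gap 0.0307
[  11.1   38.4  -15.4  111.4   20.1   30.7 -123.8]
F dx 13.5 dy 1.8 dz 49.9 tilt 22.0 yawerr 0.07 | f_u 0.6 f_v 0.5 f_z -1.6 t 17.05 gap 0.0310
F dx 13.5 dy 1.6 dz 49.8 tilt 22.0 yawerr 0.04 | f_u 0.1 f_v -1.2 f_z -1.8 t 17.10 gap 0.0307
[ 0.62901656 -0.0712973   0.0565088 ] (array([ 0.6, 29.8,  0.7]), array([0.0001, 0.0008, 0.0006]))
```

View pics/w12z.png

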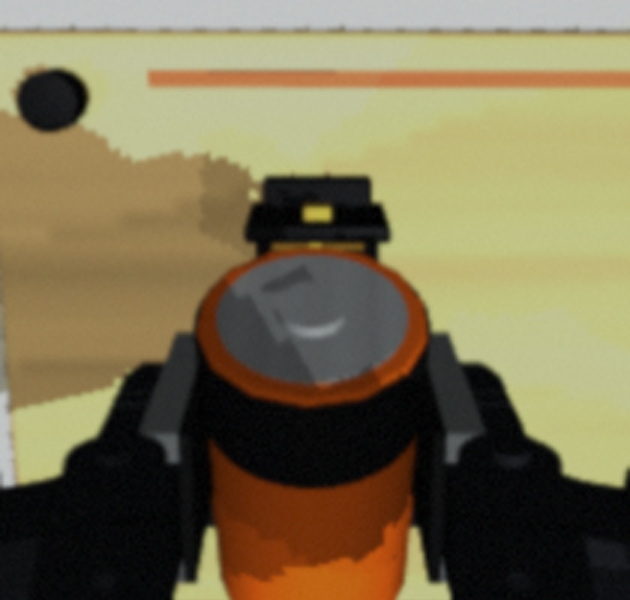

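View pics/s12z.png

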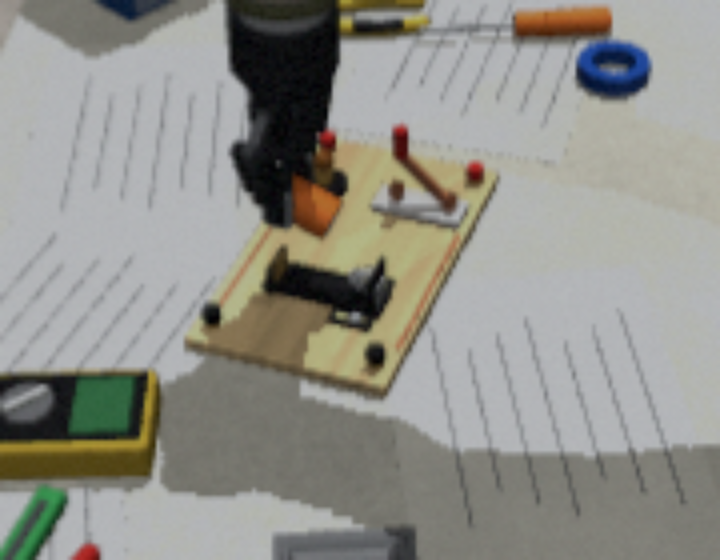

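send_rows:
  series:
    - {"xyz": [0,8,0.3],"turn": [0,0,0]}
    - {"xyz": [0,18,0.7],"turn": [0,0,0]}
    - {"xyz": [0,26,0.7],"turn": [0,0,0]}
    - {"xyz": [0,30,0.7],"turn": [0,0,0]}
    - {"xyz": [0,30,0.7],"turn": [0,0,0]}
    - {"xyz": [0,30,0.7],"turn": [0,0,0]}
    - {"xyz": [0,30,0.7],"turn": [0,0,0]}
    - {"xyz": [0,30,0.7],"turn": [0,0,0]}

```text
time_s: 17.77
position: [0.6298, -0.072, 0.0566]
tool_rot: [-90.0, 2.1, 164.2]
ft_force: [0.7, -0.1, -1.9]
finger_gap: 0.0308
```

Run:
```python
from h import *
im,m,s=shot('wrist','w13');where(s);print(s['qpos'].round(1))
get_image('top');s=sense();where(s)
p,rr=tcp(14,1.5,22,.8);print(p,rel(s,p,rr))
P,r=pose(s);print('plate px',proj(m,[.6367,-.0744,.038]))
im=cv2.imread('pics/w13.png');cv2.imwrite('pics/w13z.png',cv2.resize(im[130:350,220:430],None,fx=3.,fy=3.,interpolation=cv2.INTER_CUBIC)[:600])
```

```text
F dx 14.9 dy 0.4 dz 20.1 tilt 22.0 yawerr -0.00 | f_u 0.7 f_v 0.1 f_z -1.9 t 17.77 gap 0.0308
[  10.3   40.8  -13.9  112.1   21.3   27.5 -124.9]
F dx 14.9 dy 0.4 dz 20.2 tilt 22.0 yawerr -0.00 | f_u -0.6 f_v 0.9 f_z -2.2 t 17.87 gap 0.0307
[ 0.62898933 -0.07139353  0.0380088 ] (array([ 1.6, 18.7, -0.4]), array([ 0.    , -0.0001, -0.    ]))
plate px [[322.71856512 231.90451744]]
```

View pics/w13z.png

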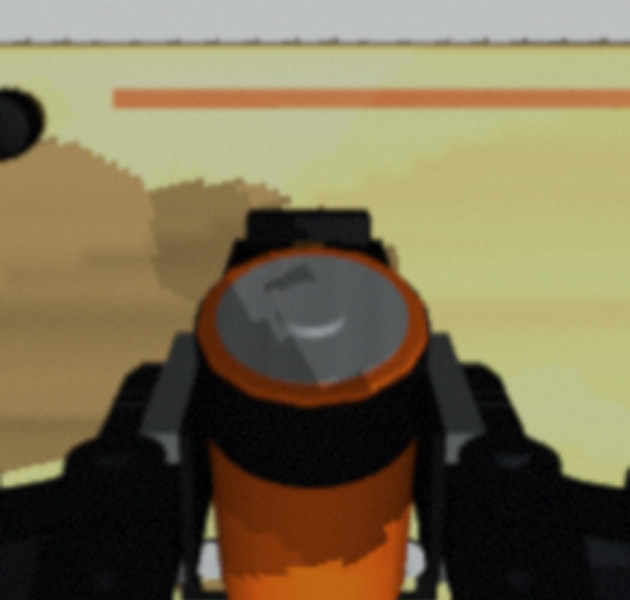

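send_rows:
  series:
    - {"xyz": [0,5,-0.4],"turn": [0,0,0]}
    - {"xyz": [0,9,-0.4],"turn": [0,0,0]}
    - {"xyz": [0,13,-0.4],"turn": [0,0,0]}
    - {"xyz": [0,16,-0.4],"turn": [0,0,0]}
    - {"xyz": [0,18,-0.4],"turn": [0,0,0]}
    - {"xyz": [0,18.5,-0.4],"turn": [0,0,0]}
    - {"xyz": [0,18.5,-0.4],"turn": [0,0,0]}
    - {"xyz": [0,18.5,-0.4],"turn": [0,0,0]}

```text
time_s: 18.53
position: [0.6302, -0.0718, 0.0379]
tool_rot: [-90.0, 2.1, 164.2]
ft_force: [-1.0, -0.9, -0.8]
finger_gap: 0.0305
```

Run:
```python
from h import *
s=sense();where(s);print(s['qpos'].round(1))
im,m,s=shot('side','s14');s=sense();where(s)
p,rr=tcp(4,1.5,22,.8);print(p,rel(s,p,rr))
cv2.imwrite('pics/s14z.png',cv2.resize(cv2.imread('pics/s14.png')[120:260,220:400],None,fx=4,fy=4))
```

```text
F dx 15.3 dy 0.7 dz 1.5 tilt 22.0 yawerr 0.01 | f_u -0.7 f_v -1.1 f_z -0.8 t 18.53 gap 0.0305
[   9.6   42.4  -13.   112.4   22.    25.6 -125.5]
F dx 15.3 dy 0.7 dz 1.5 tilt 22.0 yawerr 0.00 | f_u -0.6 f_v -0.1 f_z -0.0 t 18.58 gap 0.0306
[ 0.61936715 -0.06867072  0.0380088 ] (array([11.3, -0.5, -0.1]), array([-0.0001,  0.    ,  0.0007]))
```

View pics/s14z.png

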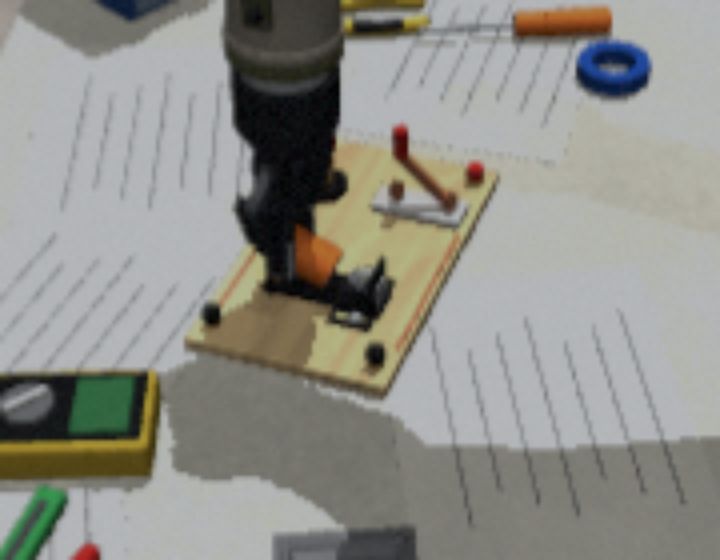

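send_rows:
  series:
    - {"xyz": [2,-0.5,0],"turn": [0,0,0]}
    - {"xyz": [4,-0.7,0],"turn": [0,0,0]}
    - {"xyz": [6,-0.8,0],"turn": [0,0,0]}
    - {"xyz": [8,-0.9,0],"turn": [0,0,0]}
    - {"xyz": [9,-1,0],"turn": [0,0,0]}
    - {"xyz": [9,-1,0],"turn": [0,0,0]}
    - {"xyz": [9,-1,0],"turn": [0,0,0]}

```text
time_s: 19.17
position: [0.6216, -0.0693, 0.0386]
tool_rot: [-90.0, 2.1, 164.2]
ft_force: [0.2, -0.2, -1.3]
finger_gap: 0.0308
```

Run:
```python
from h import *
for k in range(3): where(sense()); get_image('side')
im,m,s=shot('wrist','w15');where(s)
im=cv2.imread('pics/w15.png');cv2.imwrite('pics/w15z.png',cv2.resize(im[130:350,220:430],None,fx=3.,fy=3.,interpolation=cv2.INTER_CUBIC)[:600])
```

```text
F dx 6.4 dy 0.8 dz 2.1 tilt 22.0 yawerr 0.01 | f_u 0.2 f_v -0.1 f_z -1.3 t 19.17 gap 0.0308
F dx 6.5 dy 0.8 dz 2.1 tilt 22.0 yawerr 0.00 | f_u 0.2 f_v -1.0 f_z -1.6 t 19.22 gap 0.0307
F dx 6.5 dy 0.8 dz 2.1 tilt 22.0 yawerr 0.00 | f_u -0.6 f_v 0.1 f_z -1.3 t 19.27 gap 0.0310
F dx 6.5 dy 0.8 dz 2.1 tilt 22.0 yawerr 0.00 | f_u -0.7 f_v -0.2 f_z -1.5 t 19.32 gap 0.0309
```

View pics/w15z.png

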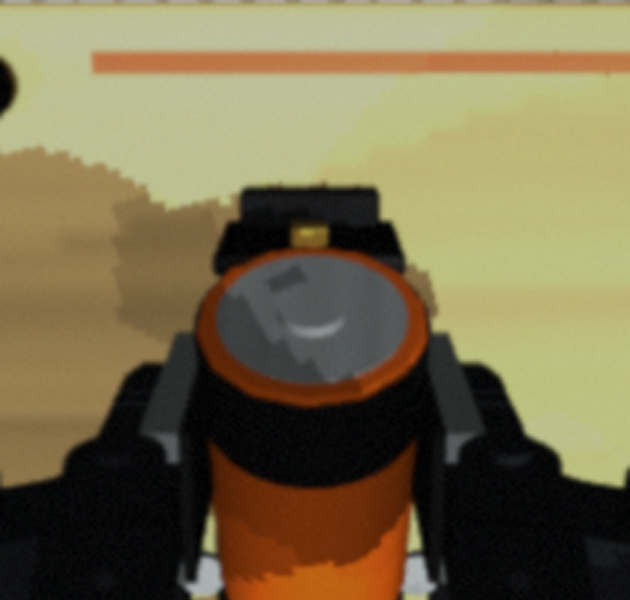

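send_rows:
  series:
    - {"xyz": [1,0,0],"turn": [0,0,0]}
    - {"xyz": [2,0,0],"turn": [0,0,0]}
    - {"xyz": [3,0,0],"turn": [0,0,0]}
    - {"xyz": [4,-0.1,0],"turn": [0,0,0]}
    - {"xyz": [4,-0.1,0],"turn": [0,0,0]}
    - {"xyz": [4,-0.1,0],"turn": [0,0,0]}

```text
time_s: 19.87
position: [0.6179, -0.0683, 0.0386]
tool_rot: [-90.0, 2.1, 164.2]
ft_force: [0.4, -0.5, -1.9]
finger_gap: 0.0308
```

```bash
cat > w.py <<'E'
from h import *
for k in range(4):
    where(sense()); get_image('side')
E
python3 w.py
```

```text
F dx 2.5 dy 0.8 dz 2.1 tilt 22.0 yawerr 0.00 | f_u 0.6 f_v -0.4 f_z -1.9 t 19.87 gap 0.0308
F dx 2.5 dy 0.7 dz 2.1 tilt 22.0 yawerr -0.00 | f_u 0.1 f_v 0.2 f_z -1.3 t 19.92 gap 0.0309
F dx 2.5 dy 0.8 dz 2.0 tilt 22.0 yawerr 0.00 | f_u 1.5 f_v -0.4 f_z -0.5 t 19.97 gap 0.0310
F dx 2.5 dy 0.7 dz 2.0 tilt 22.0 yawerr -0.00 | f_u -0.5 f_v -0.3 f_z -1.1 t 20.02 gap 0.0305
```

Not touching yet, or only just; step on.

send_rows:
  series:
    - {"xyz": [1,0,0],"turn": [0,0,0]}
    - {"xyz": [2,0,0],"turn": [0,0,0]}
    - {"xyz": [3,-0.1,0],"turn": [0,0,0]}
    - {"xyz": [3,-0.1,0],"turn": [0,0,0]}
    - {"xyz": [3,-0.1,0],"turn": [0,0,0]}

```text
time_s: 20.48
position: [0.6156, -0.0676, 0.0388]
tool_rot: [-90.0, 2.2, 164.2]
ft_force: [3.9, -1.3, -0.9]
finger_gap: 0.0311
```

```bash
python3 w.py
```

```text
F dx 0.1 dy 0.8 dz 2.2 tilt 22.0 yawerr -0.01 | f_u 4.2 f_v -0.2 f_z -0.9 t 20.48 gap 0.0311
F dx 0.0 dy 0.8 dz 2.2 tilt 22.0 yawerr -0.01 | f_u 4.7 f_v 0.2 f_z -1.7 t 20.53 gap 0.0310
F dx -0.0 dy 0.8 dz 2.2 tilt 22.0 yawerr -0.01 | f_u 4.9 f_v -0.4 f_z -2.1 t 20.58 gap 0.0302
F dx -0.1 dy 0.8 dz 2.1 tilt 22.0 yawerr -0.01 | f_u 5.3 f_v -0.3 f_z -1.2 t 20.63 gap 0.0310
```

send_rows:
  series:
    - {"xyz": [1,0,0],"turn": [0,0,0]}
    - {"xyz": [2,0,0],"turn": [0,0,0]}
    - {"xyz": [2.5,-0.1,0],"turn": [0,0,0]}
    - {"xyz": [2.5,-0.1,0],"turn": [0,0,0]}
    - {"xyz": [2.5,-0.1,0],"turn": [0,0,0]}
    - {"xyz": [2.5,-0.1,0],"turn": [0,0,0]}

```text
time_s: 21.18
position: [0.6139, -0.0671, 0.0388]
tool_rot: [-90.0, 2.3, 164.2]
ft_force: [7.4, -2.7, -1.1]
finger_gap: 0.0309
```

```bash
python3 w.py
```

```text
F dx -1.7 dy 0.9 dz 2.3 tilt 22.1 yawerr -0.02 | f_u 7.8 f_v -0.6 f_z -1.1 t 21.18 gap 0.0309
F dx -1.7 dy 0.8 dz 2.3 tilt 22.1 yawerr -0.03 | f_u 7.2 f_v -0.5 f_z -1.2 t 21.23 gap 0.0311
F dx -1.7 dy 0.9 dz 2.3 tilt 22.1 yawerr -0.03 | f_u 7.4 f_v -0.7 f_z -1.2 t 21.28 gap 0.0307
F dx -1.7 dy 0.8 dz 2.3 tilt 22.1 yawerr -0.03 | f_u 7.5 f_v -0.5 f_z -2.1 t 21.33 gap 0.0307
```

send_rows:
  series:
    - {"xyz": [1,0,0],"turn": [0,0,0]}
    - {"xyz": [2,0,0],"turn": [0,0,0]}
    - {"xyz": [3,-0.1,0],"turn": [0,0,0]}
    - {"xyz": [3,-0.1,0],"turn": [0,0,0]}
    - {"xyz": [3,-0.1,0],"turn": [0,0,0]}
    - {"xyz": [3,-0.1,0],"turn": [0,0,0]}

```text
time_s: 21.88
position: [0.6123, -0.0665, 0.0392]
tool_rot: [-90.1, 2.4, 164.2]
ft_force: [9.1, -3.9, -1.2]
finger_gap: 0.0304
```

```bash
python3 w.py; python3 -c "
from h import *
shot('wrist','w16');im=cv2.imread('pics/w16.png');cv2.imwrite('pics/w16z.png',cv2.resize(im[130:350,220:430],None,fx=3.,fy=3.,interpolation=cv2.INTER_CUBIC)[:600])"
```

```text
F dx -3.4 dy 1.0 dz 2.6 tilt 22.2 yawerr -0.05 | f_u 9.8 f_v -1.2 f_z -1.2 t 21.88 gap 0.0304
F dx -3.4 dy 0.9 dz 2.6 tilt 22.2 yawerr -0.05 | f_u 9.5 f_v -1.3 f_z -1.1 t 21.93 gap 0.0307
F dx -3.4 dy 0.9 dz 2.6 tilt 22.2 yawerr -0.06 | f_u 10.5 f_v -0.8 f_z -0.5 t 21.98 gap 0.0307
F dx -3.4 dy 1.0 dz 2.6 tilt 22.2 yawerr -0.05 | f_u 10.2 f_v -0.5 f_z -2.0 t 22.03 gap 0.0306
```

View pics/w16z.png

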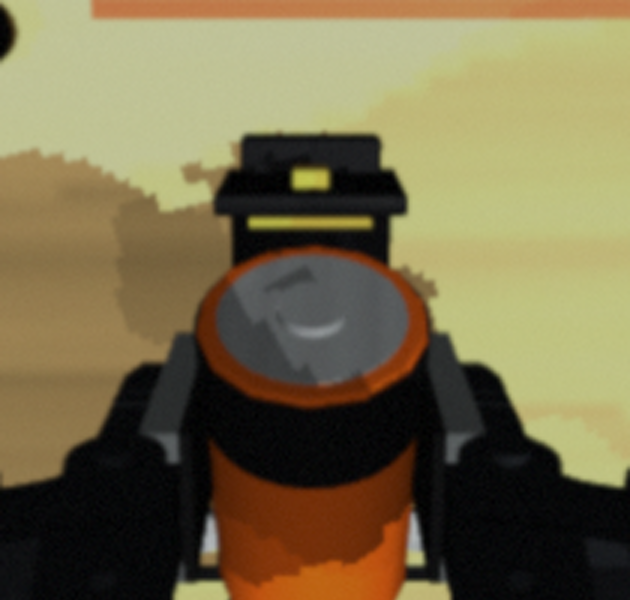

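send_rows:
  series:
    - {"xyz": [1,0,0],"turn": [0,0,0]}
    - {"xyz": [2,-0.1,0],"turn": [0,0,0]}
    - {"xyz": [3,-0.1,0],"turn": [0,0,0]}
    - {"xyz": [3.2,-0.1,0],"turn": [0,0,0]}
    - {"xyz": [3.2,-0.1,0],"turn": [0,0,0]}
    - {"xyz": [3.2,-0.1,0],"turn": [0,0,0]}

```text
time_s: 22.63
position: [0.6105, -0.066, 0.0395]
tool_rot: [-90.1, 2.5, 164.2]
ft_force: [12.4, -6.2, -2.2]
finger_gap: 0.0306
```

```bash
python3 w.py; python3 -c "
from h import *
s=sense();print(s['qpos'].round(1))
for dx,t,dz in ((-5.5,17,1.5),(-6,12,1),(-6,6,.6),(-6,0,.3)):
    p,r=tcp(dx,dz,t,.8);print(dx,t,rel(s,p,r))
"
```

```text
F dx -5.2 dy 1.0 dz 2.8 tilt 22.4 yawerr -0.09 | f_u 13.6 f_v -2.6 f_z -2.2 t 22.63 gap 0.0306
F dx -5.2 dy 1.0 dz 2.8 tilt 22.4 yawerr -0.08 | f_u 13.9 f_v -1.9 f_z -2.0 t 22.68 gap 0.0308
F dx -5.2 dy 1.0 dz 2.8 tilt 22.4 yawerr -0.08 | f_u 13.5 f_v -1.9 f_z -2.3 t 22.73 gap 0.0308
F dx -5.2 dy 1.0 dz 2.8 tilt 22.4 yawerr -0.08 | f_u 13.4 f_v -1.5 f_z -2.1 t 22.78 gap 0.0309
[   8.7   41.3  -12.2  115.5   22.5   23.  -126.8]
-5.5 17 (array([0.6, 4.5, 0.2]), array([ 0.0017, -0.0007, -0.0939]))
-6 12 (array([1.6, 8. , 0.2]), array([ 0.0018, -0.0006, -0.1812]))
-6 6 (array([ 2.6, 11.9,  0.2]), array([ 0.0018, -0.0005, -0.2859]))
-6 0 (array([ 4. , 15.6,  0.2]), array([ 0.0018, -0.0004, -0.3906]))
```

send_rows:
  series:
    - {"xyz": [0.1,1.1,0],"turn": [0,0,-0.023]}
    - {"xyz": [0.2,2.2,0],"turn": [0,0,-0.047]}
    - {"xyz": [0.2,3.3,0],"turn": [0,0,-0.07]}
    - {"xyz": [0.3,4.5,0],"turn": [0,0,-0.094]}
    - {"xyz": [0.3,4.5,0],"turn": [0,0,-0.094]}
    - {"xyz": [0.3,4.5,0],"turn": [0,0,-0.094]}

```text
time_s: 23.33
position: [0.6109, -0.0659, 0.0355]
tool_rot: [-90.1, -2.8, 164.1]
ft_force: [11.9, -4.1, 8.1]
finger_gap: 0.0311
```

```bash
python3 w.py; python3 -c "
from h import *
s,m=shot('wrist','w17')[2:0:-1];im=cv2.imread('pics/w17.png');cv2.imwrite('pics/w17z.png',cv2.resize(im[130:350,220:430],None,fx=3.,fy=3.,interpolation=cv2.INTER_CUBIC)[:600])
for dx,t,dz in ((-5.8,12,.8),(-6,6,.6),(-6,0,.3)):
    p,r=tcp(dx,dz,t,.8);print(dx,t,rel(s,p,r))
"
```

```text
F dx -4.7 dy 1.2 dz 2.0 tilt 17.0 yawerr -0.10 | f_u 12.5 f_v -0.7 f_z 8.1 t 23.33 gap 0.0311
F dx -4.8 dy 1.2 dz 2.1 tilt 17.1 yawerr -0.09 | f_u 12.2 f_v 0.1 f_z 7.4 t 23.38 gap 0.0307
F dx -4.9 dy 1.3 dz 2.1 tilt 17.1 yawerr -0.08 | f_u 12.9 f_v -0.8 f_z 7.2 t 23.43 gap 0.0308
F dx -4.8 dy 1.3 dz 2.1 tilt 17.1 yawerr -0.08 | f_u 12.4 f_v -1.5 f_z 6.2 t 23.48 gap 0.0305
-5.8 12 (array([1.1, 4.4, 0.4]), array([ 0.0019, -0.0006, -0.0883]))
-6 6 (array([1.9, 8.2, 0.4]), array([ 0.002 , -0.0005, -0.193 ]))
-6 0 (array([ 2.9, 12. ,  0.4]), array([ 0.002 , -0.0004, -0.2977]))
```

View pics/w17z.png

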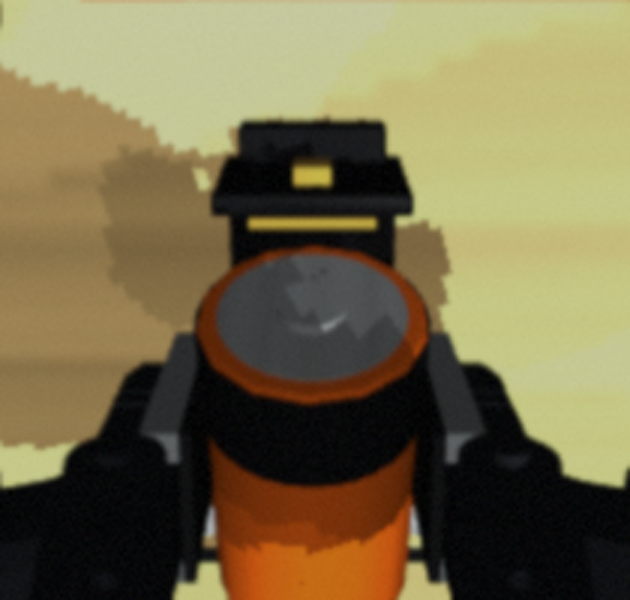

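```bash
python3 -c "
from h import *
s=sense()
for dx,t,dz in ((-5.3,14.5,1.5),(-5.5,10,1)):
    p,r=tcp(dx,dz,t,.9);print(dx,t,rel(s,p,r))
"
```

```text
-5.3 14.5 (array([0.5, 2.2, 0.3]), array([ 0.0019, -0.0006, -0.0447]))
-5.5 10 (array([1. , 5.4, 0.3]), array([ 0.0019, -0.0005, -0.1232]))
```

send_rows:
  series:
    - {"xyz": [0.4,0,0.1],"turn": [0,0,0]}
    - {"xyz": [0.8,0.7,0.2],"turn": [0,0,-0.015]}
    - {"xyz": [0.8,1.5,0.2],"turn": [0,0,-0.03]}
    - {"xyz": [0.8,2.2,0.3],"turn": [0,0,-0.045]}
    - {"xyz": [0.8,2.2,0.3],"turn": [0,0,-0.045]}
    - {"xyz": [0.8,2.2,0.3],"turn": [0,0,-0.045]}

```text
time_s: 24.08
position: [0.6103, -0.0657, 0.0335]
tool_rot: [-90.1, -5.3, 164.2]
ft_force: [12.3, -4.0, 7.6]
finger_gap: 0.0308
```

```bash
python3 w.py; python3 -c "
from h import *
s=sense()
for dx,t,dz in ((-5.4,10,1),(-5.5,5,.7),(-5.5,0,.3)):
    p,r=tcp(dx,dz,t,.9);print(dx,t,rel(s,p,r))
"
```

```text
F dx -5.2 dy 1.2 dz 1.5 tilt 14.5 yawerr -0.09 | f_u 12.9 f_v -0.5 f_z 7.6 t 24.08 gap 0.0308
F dx -5.2 dy 1.2 dz 1.6 tilt 14.5 yawerr -0.08 | f_u 13.2 f_v -0.3 f_z 7.8 t 24.13 gap 0.0309
F dx -5.3 dy 1.2 dz 1.6 tilt 14.5 yawerr -0.08 | f_u 13.4 f_v 0.0 f_z 6.9 t 24.18 gap 0.0307
F dx -5.3 dy 1.2 dz 1.6 tilt 14.5 yawerr -0.07 | f_u 12.6 f_v -0.3 f_z 7.6 t 24.23 gap 0.0311
-5.4 10 (array([0.3, 3.3, 0.3]), array([ 0.0023, -0.0004, -0.0791]))
-5.5 5 (array([0.8, 6.6, 0.3]), array([ 0.0023, -0.0003, -0.1663]))
-5.5 0 (array([ 1.5, 10. ,  0.3]), array([ 2.300e-03, -2.000e-04, -2.536e-01]))
```

send_rows:
  series:
    - {"xyz": [0.2,0.8,0.1],"turn": [0,0,-0.02]}
    - {"xyz": [0.3,1.6,0.2],"turn": [0,0,-0.04]}
    - {"xyz": [0.3,2.4,0.2],"turn": [0,0,-0.06]}
    - {"xyz": [0.3,3.3,0.3],"turn": [0,0,-0.079]}
    - {"xyz": [0.3,3.3,0.3],"turn": [0,0,-0.079]}
    - {"xyz": [0.3,3.3,0.3],"turn": [0,0,-0.079]}

```text
time_s: 24.78
position: [0.6097, -0.0656, 0.03]
tool_rot: [-90.1, -9.9, 164.2]
ft_force: [13.0, -2.7, 6.8]
finger_gap: 0.0307
```

```bash
python3 w.py; python3 -c "
from h import *
s=sense()
for dx,t,dz in ((-5.4,8,.8),(-5.5,5,.7),(-5.5,0,.3)):
    p,r=tcp(dx,dz,t,.9);print(dx,t,rel(s,p,r))
s,m=shot('wrist','w18')[2:0:-1];im=cv2.imread('pics/w18.png');cv2.imwrite('pics/w18z.png',cv2.resize(im[130:350,220:430],None,fx=3.,fy=3.,interpolation=cv2.INTER_CUBIC)[:600])
"
```

```text
F dx -5.4 dy 1.1 dz 0.7 tilt 10.0 yawerr -0.08 | f_u 13.3 f_v 0.9 f_z 6.8 t 24.78 gap 0.0307
F dx -5.4 dy 1.1 dz 0.7 tilt 10.0 yawerr -0.08 | f_u 14.7 f_v 0.6 f_z 5.6 t 24.83 gap 0.0306
F dx -5.5 dy 1.1 dz 0.8 tilt 10.0 yawerr -0.07 | f_u 13.4 f_v 0.1 f_z 5.9 t 24.88 gap 0.0308
F dx -5.5 dy 1.1 dz 0.8 tilt 10.0 yawerr -0.07 | f_u 13.1 f_v 0.1 f_z 5.5 t 24.93 gap 0.0311
-5.4 8 (array([0. , 1.2, 0.2]), array([ 0.0024, -0.0003, -0.035 ]))
-5.5 5 (array([0.3, 3.1, 0.2]), array([ 0.0024, -0.0003, -0.0874]))
-5.5 0 (array([0.7, 6.5, 0.2]), array([ 0.0025, -0.0002, -0.1747]))
```

View pics/w18z.png

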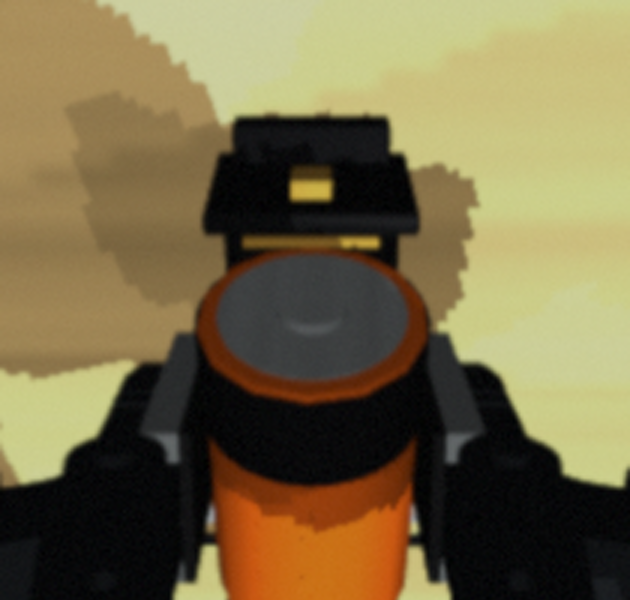

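send_rows:
  series:
    - {"xyz": [0,0.8,0.1],"turn": [0,0,-0.022]}
    - {"xyz": [0.1,1.6,0.2],"turn": [0,0,-0.044]}
    - {"xyz": [0.2,2.4,0.2],"turn": [0,0,-0.066]}
    - {"xyz": [0.2,3.1,0.2],"turn": [0,0,-0.087]}
    - {"xyz": [0.2,3.1,0.2],"turn": [0,0,-0.087]}
    - {"xyz": [0.2,3.1,0.2],"turn": [0,0,-0.087]}

```text
time_s: 25.53
position: [0.6087, -0.0655, 0.0266]
tool_rot: [-90.1, -14.9, 164.2]
ft_force: [13.5, -2.0, 4.9]
finger_gap: 0.0308
```

```bash
python3 w.py; python3 -c "
from h import *
s=sense()
for dx,t,dz in ((-5.5,2,.4),(-5.5,0,.3),(-5.5,0,0)):
    p,r=tcp(dx,dz,t,.9);print(dx,t,rel(s,p,r))
"
```

```text
F dx -5.7 dy 1.0 dz 0.2 tilt 5.0 yawerr -0.07 | f_u 13.5 f_v 1.8 f_z 4.9 t 25.53 gap 0.0308
F dx -5.7 dy 1.0 dz 0.3 tilt 5.0 yawerr -0.07 | f_u 13.4 f_v 1.6 f_z 4.1 t 25.58 gap 0.0304
F dx -5.7 dy 0.9 dz 0.3 tilt 5.0 yawerr -0.07 | f_u 13.5 f_v 1.4 f_z 3.8 t 25.63 gap 0.0307
F dx -5.7 dy 1.0 dz 0.3 tilt 5.0 yawerr -0.07 | f_u 13.8 f_v 1.8 f_z 3.9 t 25.68 gap 0.0308
-5.5 2 (array([-0.1,  1.7,  0. ]), array([ 0.0025, -0.0003, -0.0524]))
-5.5 0 (array([-0.,  3.,  0.]), array([ 0.0025, -0.0002, -0.0873]))
-5.5 0 (array([-0.1,  3.3,  0. ]), array([ 0.0025, -0.0002, -0.0873]))
```

send_rows:
  series:
    - {"xyz": [-0.1,0.8,0],"turn": [0,0,-0.022]}
    - {"xyz": [-0.2,1.6,0],"turn": [0,0,-0.044]}
    - {"xyz": [-0.2,2.3,0],"turn": [0,0,-0.066]}
    - {"xyz": [-0.2,3.0,0],"turn": [0,0,-0.087]}
    - {"xyz": [-0.2,3.0,0],"turn": [0,0,-0.087]}
    - {"xyz": [-0.2,3.0,0],"turn": [0,0,-0.087]}

```text
time_s: 26.23
position: [0.6079, -0.0653, 0.0235]
tool_rot: [-90.1, -19.9, 164.2]
ft_force: [13.6, -2.0, 4.6]
finger_gap: 0.0308
```

```bash
python3 w.py; python3 -c "
from h import *
s,m=shot('wrist','w19')[2:0:-1];im=cv2.imread('pics/w19.png');cv2.imwrite('pics/w19z.png',cv2.resize(im[130:350,220:430],None,fx=3.,fy=3.,interpolation=cv2.INTER_CUBIC)[:600])
"
```

```text
F dx -5.4 dy 0.9 dz 0.1 tilt -0.0 yawerr -0.06 | f_u 13.6 f_v 1.8 f_z 4.6 t 26.23 gap 0.0308
F dx -5.5 dy 0.9 dz 0.1 tilt -0.0 yawerr -0.06 | f_u 13.1 f_v 0.9 f_z 3.3 t 26.28 gap 0.0312
F dx -5.5 dy 1.0 dz 0.1 tilt 0.0 yawerr -0.06 | f_u 13.2 f_v 1.3 f_z 4.9 t 26.33 gap 0.0307
F dx -5.5 dy 0.9 dz 0.1 tilt 0.0 yawerr -0.06 | f_u 14.3 f_v 1.6 f_z 2.7 t 26.38 gap 0.0307
```

View pics/w19z.png

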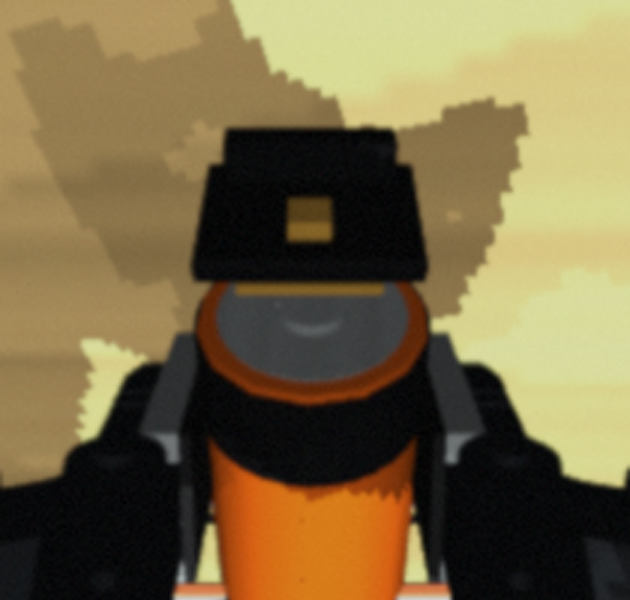

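send_rows:
  series:
    - {"xyz": [-1,-0.3,0],"turn": [0,0,0]}
    - {"xyz": [-2,-0.6,0],"turn": [0,0,0]}
    - {"xyz": [-3,-0.9,0],"turn": [0,0,0]}
    - {"xyz": [-3.6,-1.0,0],"turn": [0,0,0]}
    - {"xyz": [-4.3,-1.2,0],"turn": [0,0,0]}
    - {"xyz": [-4.3,-1.2,0],"turn": [0,0,0]}
    - {"xyz": [-4.3,-1.2,0],"turn": [0,0,0]}

```text
time_s: 27.07
position: [0.6097, -0.0658, 0.0235]
tool_rot: [-90.1, -20.1, 164.2]
ft_force: [6.6, -1.2, 8.3]
finger_gap: 0.0307
```

```bash
python3 w.py
```

```text
F dx -3.5 dy 0.9 dz 0.2 tilt -0.3 yawerr -0.01 | f_u 6.7 f_v 0.6 f_z 8.3 t 27.07 gap 0.0307
F dx -3.6 dy 0.9 dz 0.2 tilt -0.3 yawerr -0.01 | f_u 7.7 f_v 1.3 f_z 7.8 t 27.12 gap 0.0311
F dx -3.5 dy 0.9 dz 0.2 tilt -0.3 yawerr -0.01 | f_u 6.7 f_v 1.6 f_z 8.1 t 27.17 gap 0.0306
F dx -3.6 dy 0.9 dz 0.1 tilt -0.3 yawerr -0.01 | f_u 6.1 f_v 1.3 f_z 8.3 t 27.22 gap 0.0307
```

send_rows:
  series:
    - {"xyz": [-0.5,-0.2,0],"turn": [0,0,0]}
    - {"xyz": [-0.5,-0.2,0],"turn": [0,0,0]}
    - {"xyz": [-0.5,-0.2,0],"turn": [0,0,0]}
    - {"xyz": [-0.5,-0.2,0],"turn": [0,0,0]}
    - {"xyz": [-0.5,-0.2,0],"turn": [0,0,0]}
    - {"xyz": [-0.5,-0.2,0],"turn": [0,0,0]}
    - {"xyz": [-0.5,-0.2,0],"turn": [0,0,0]}
  gripper: 0

```text
time_s: 27.85
position: [0.6079, -0.0664, 0.0221]
tool_rot: [-90.0, -20.4, 164.2]
ft_force: [0.5, -0.2, 0.7]
finger_gap: 0.0853
```

```bash
python3 w.py;python3 -c "
from h import *
shot('wrist','w20')
s=sense();p,r=pose(s);print(r.inv().apply([0,0,100.]))"
```

```text
F dx -5.0 dy -0.1 dz -1.1 tilt -0.5 yawerr 0.00 | f_u 0.5 f_v -0.1 f_z 0.7 t 27.85 gap 0.0853
F dx -4.9 dy -0.1 dz -1.1 tilt -0.5 yawerr 0.00 | f_u 0.4 f_v 0.5 f_z -0.1 t 27.90 gap 0.0852
F dx -4.9 dy -0.1 dz -1.1 tilt -0.5 yawerr -0.00 | f_u 0.5 f_v 0.3 f_z -0.8 t 27.95 gap 0.0854
F dx -4.8 dy -0.1 dz -1.0 tilt -0.5 yawerr -0.00 | f_u 0.7 f_v 0.2 f_z 0.1 t 28.00 gap 0.0853
[ 3.47719524e+01 -9.37598591e+01  1.17268509e-02]
```

View pics/w20.png

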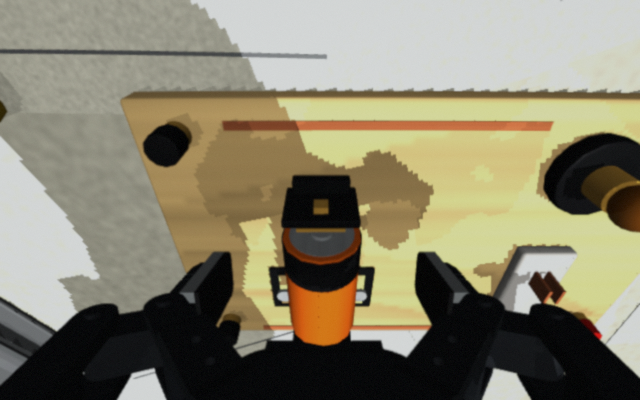

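send_rows:
  series:
    - {"xyz": [3,-9,0],"turn": [0,0,0]}
    - {"xyz": [10,-28,0],"turn": [0,0,0]}
    - {"xyz": [21,-56,0],"turn": [0,0,0]}
    - {"xyz": [33,-90,0],"turn": [0,0,0.09]}
    - {"xyz": [42,-113,0],"turn": [0,0,0.18]}
    - {"xyz": [45,-122,0],"turn": [0,0,0.27]}
    - {"xyz": [45,-122,0],"turn": [0,0,0.35]}
    - {"xyz": [45,-122,0],"turn": [0,0,0.35]}

```text
time_s: 28.77
position: [0.6066, -0.0656, 0.1549]
tool_rot: [-90.0, 0.0, 164.3]
ft_force: [-0.7, -0.3, -0.1]
finger_gap: 0.0853
```

send_rows:
  series:
    - {"xyz": [0,0,0],"turn": [0,0,0]}
    - {"xyz": [0,0,0],"turn": [0,0,0]}
    - {"xyz": [0,0,0],"turn": [0,0,0]}
    - {"xyz": [0,0,0],"turn": [0,0,0]}
    - {"xyz": [0,0,0],"turn": [0,0,0]}

```text
time_s: 29.18
position: [0.6087, -0.0667, 0.1515]
tool_rot: [-90.0, -0.4, 164.2]
ft_force: [0.4, 1.3, 0.2]
finger_gap: 0.0852
```

```bash
python3 -c "
from h import *
im,m,s=shot('wrist','w21');print(s['position'],s['tool_rot'],s['time_s'],s['joint_vel'].round(2))
shot('side','s21')
im=cv2.imread('pics/w21.png');cv2.imwrite('pics/w21z.png',cv2.resize(im[130:280,250:390],None,fx=4.,fy=4.,interpolation=cv2.INTER_CUBIC))
cv2.imwrite('pics/s21z.png',cv2.resize(cv2.imread('pics/s21.png')[150:230,260:360],None,fx=7,fy=7,interpolation=cv2.INTER_CUBIC))
P=np.array([.6367,-.0744,.038])+V*.0009
C=S0+U*(-.004+.0305)+V*.0009
up=np.array([0,0,1])
n=lambda v:proj(m,v).round(1).tolist()
print('lvl pred shoulder top',n(C+.0285*U+.0165*up),'flat top',n(C-.0305*U+.0165*up))
print('if button +3mm: ',n(C+.0285*U+.0195*up))
"
```

```text
[ 0.60866689 -0.06665231  0.15145895] [-90.00091094  -0.38001236 164.16802624] 29.1833 [-0.1  -0.33 -0.06  0.33  0.13 -0.24 -0.09]
lvl pred shoulder top [[321.1, 171.1]] flat top [[321.4, 240.5]]
if button +3mm:  [[321.1, 171.8]]
```

View pics/w21z.png

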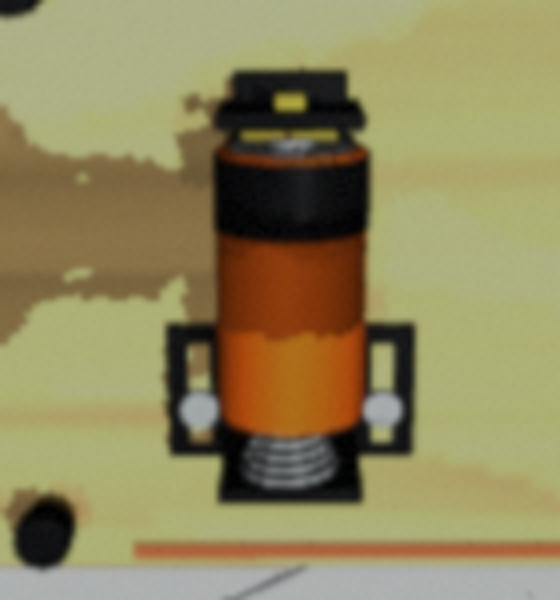

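View pics/s21z.png

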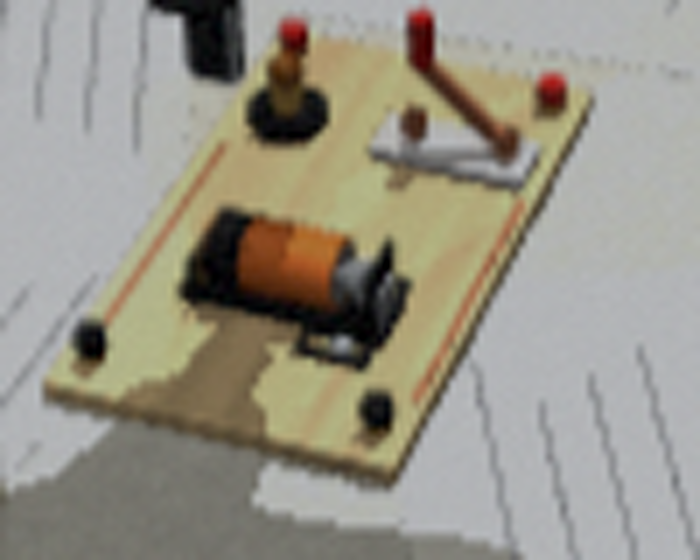

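```bash
python3 -c "
from h import *
C=S0+U*(.0265)+V*.0009;print(C)
s=sense();t=C+U*.013;t[2]=.060;print(t,rel(s,t,rot(0)))
"
```

```text
[ 0.60764383 -0.06524943  0.0365    ]
[ 0.62015266 -0.06878907  0.06      ] (array([-12.4,  91.5,  -1. ]), array([-0.    , -0.0003,  0.0063]))
```

send_rows:
  series:
    - {"xyz": [-6,5,-0.5],"turn": [0,0,0.006]}
    - {"xyz": [-12.4,15,-1],"turn": [0,0,0.006]}
    - {"xyz": [-12.4,30,-1],"turn": [0,0,0.006]}
    - {"xyz": [-12.4,45,-1],"turn": [0,0,0.006]}
    - {"xyz": [-12.4,60,-1],"turn": [0,0,0.006]}
    - {"xyz": [-12.4,72,-1],"turn": [0,0,0.006]}
    - {"xyz": [-12.4,82,-1],"turn": [0,0,0.006]}
    - {"xyz": [-12.4,87,-1],"turn": [0,0,0.006]}
  gripper: 1
  grip_force: 30

```text
time_s: 29.95
position: [0.6198, -0.0687, 0.0633]
tool_rot: [-90.0, -0.0, 164.2]
ft_force: [-0.0, -0.8, 0.2]
finger_gap: -0.0002
```

send_rows:
  series:
    - {"xyz": [0,0,0],"turn": [0,0,0]}
    - {"xyz": [0,1,0],"turn": [0,0,0]}
    - {"xyz": [0,2,0],"turn": [0,0,0]}
    - {"xyz": [0,2,0],"turn": [0,0,0]}
    - {"xyz": [0,2,0],"turn": [0,0,0]}

```text
time_s: 30.37
position: [0.6205, -0.0688, 0.0638]
tool_rot: [-90.0, 0.1, 164.2]
ft_force: [0.3, 0.2, -1.0]
finger_gap: -0.0001
```

```bash
python3 -c "
from h import *
for k in range(2):
    s=sense();print(s['position'],s['tool_rot'],s['ft_force'],s['finger_gap'],s['time_s']);get_image('side')
shot('wrist','w22')"
```

```text
[ 0.62047739 -0.06883796  0.06381468] [-9.00043570e+01  1.10610074e-01  1.64195383e+02] [ 0.3400231   0.2099446  -1.03231977] -6.572275434794087e-05 30.3667
[ 0.62045414 -0.06882592  0.06379034] [-9.00028812e+01  1.08005937e-01  1.64196222e+02] [-0.35871492  0.69893938  0.09130768] 0.0006207433087024991 30.4167
```

View pics/w22.png

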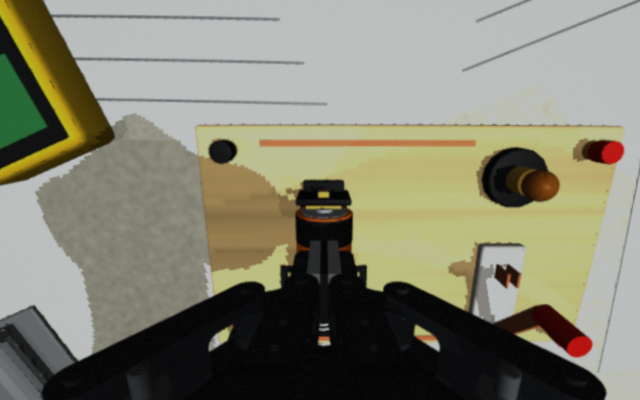

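send_rows:
  series:
    - {"xyz": [0,2,0],"turn": [0,0,0]}
    - {"xyz": [0,4,0],"turn": [0,0,0]}
    - {"xyz": [0,6,0],"turn": [0,0,0]}
    - {"xyz": [0,8,0],"turn": [0,0,0]}
    - {"xyz": [0,9,0],"turn": [0,0,0]}
    - {"xyz": [0,9.5,0],"turn": [0,0,0]}
    - {"xyz": [0,9.5,0],"turn": [0,0,0]}

```text
time_s: 31.1
position: [0.6201, -0.0687, 0.0535]
tool_rot: [-90.0, 0.0, 164.2]
ft_force: [-0.7, 0.7, -0.2]
finger_gap: 0.0003
```

send_rows:
  series:
    - {"xyz": [0,0.5,0],"turn": [0,0,0]}
    - {"xyz": [0,1,0],"turn": [0,0,0]}
    - {"xyz": [0,1.5,0],"turn": [0,0,0]}
    - {"xyz": [0,1.5,0],"turn": [0,0,0]}

```text
time_s: 31.43
position: [0.6203, -0.0687, 0.053]
tool_rot: [-90.0, 0.1, 164.2]
ft_force: [-1.2, 0.5, 8.5]
finger_gap: -0.0004
```

send_rows:
  series:
    - {"xyz": [0,0.4,0],"turn": [0,0,0]}
    - {"xyz": [0,0.6,0],"turn": [0,0,0]}
    - {"xyz": [0,0.6,0],"turn": [0,0,0]}
    - {"xyz": [0,0.6,0],"turn": [0,0,0]}

```text
time_s: 31.77
position: [0.6204, -0.0687, 0.0529]
tool_rot: [-90.0, 0.1, 164.2]
ft_force: [-4.5, 0.6, 13.2]
finger_gap: 0.0
```

send_rows:
  series:
    - {"xyz": [0,-3,0],"turn": [0,0,0]}
    - {"xyz": [0,-10,0],"turn": [0,0,0]}
    - {"xyz": [0,-30,0],"turn": [0,0,0]}
    - {"xyz": [0,-60,0],"turn": [0,0,0]}
    - {"xyz": [0,-95,0],"turn": [0,0,0]}
    - {"xyz": [0,-105,0],"turn": [0,0,0]}
    - {"xyz": [0,-105,0],"turn": [0,0,0]}
    - {"xyz": [0,-105,0],"turn": [0,0,0]}

```text
time_s: 32.43
position: [0.6202, -0.069, 0.1572]
tool_rot: [-90.0, 0.1, 164.2]
ft_force: [0.4, -0.1, -0.4]
finger_gap: 0.0003
```

send_rows:
  series:
    - {"xyz": [0,0,0],"turn": [0,0,0]}
    - {"xyz": [0,0,0],"turn": [0,0,0]}
    - {"xyz": [0,0,0],"turn": [0,0,0]}
    - {"xyz": [0,0,0],"turn": [0,0,0]}
    - {"xyz": [0,0,0],"turn": [0,0,0]}

```text
time_s: 32.85
position: [0.6198, -0.0686, 0.1559]
tool_rot: [-90.0, -0.0, 164.2]
ft_force: [0.2, -0.3, -0.2]
finger_gap: 0.0
```

```bash
python3 -c "
from h import *
im,m,s=shot('wrist','w23');print(s['position'],s['tool_rot'],s['time_s'],s['ft_force'])
im=cv2.imread('pics/w23.png');cv2.imwrite('pics/w23z.png',cv2.resize(im[130:280,250:390],None,fx=4.,fy=4.,interpolation=cv2.INTER_CUBIC))
up=np.array([0,0,1]);C=S0+U*(.0265)+V*.0009
print(proj(m,[C+.0285*U+.0165*up,C-.0305*U+.0165*up]))
"
```

```text
[ 0.61983036 -0.06863055  0.15587947] [-8.99847602e+01 -9.63621364e-03  1.64212062e+02] 32.85 [ 0.1870776  -0.3115273  -0.23800462]
[[322.62530426 184.68437739]
 [322.76265688 251.40169569]]
```

View pics/w23z.png

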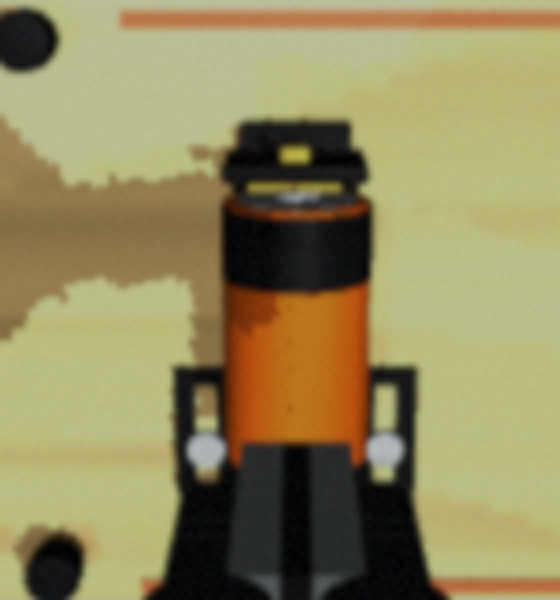

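```bash
python3 -c "
from cell import *
print(job_done(), sense()['time_s'])"
```

```text
the job is handed in; nothing more can be done
the job is handed in; nothing more can be done
```

The orange D cell is in the holder, released, and looks level and fully home. I handed the job in at about 33 s, inside the 64 s limit.

- **Regrasp:** My first grip could not raise the button end because a wrist joint was near its limit. I put the cell back in its rack trough and gripped it again with the tool leaned 20°, so the arm could make the tilt.
- **Fit:** With the button end raised about 22°, I felt the spring and pressed it back to about 13.5 N. I then lowered the button behind the plate; most readings during this were 12–14 N, with brief ones up to 14.7 N. I eased the cell forward onto the plate and let go.
- **Seating check:** I then pressed down with closed fingers near the button end at about 13 N. They touched at 53 mm above the table, which is where the top of a fully seated cell should be.
- **Pictures:** After release the button sat against the brass plate behind its edge, with the spring compressed behind the cell. The cell's ends were within about 1.5 pixels of where a level, fully seated cell should appear. The last picture showed the button end unchanged after the press; the gripper covered the spring end.

I did not touch the blue cell or the tools. Two things disagreed slightly: the wrist camera read about 1 mm off sideways, which I corrected for, and the upward force rose to about 8 N while tilting down. I put that down to friction on the spring; I saw no sign of the cell catching on the plate.

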